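Tip the cover out of its nest, turn it over and put it on the pot

ROBOT

A 6-joint arm with a two-finger parallel gripper is mounted at the origin on the work surface; the furniture and walls round the work are solid. World frame = base frame: x ahead of the robot, y to its left, z up, the work surface at z = 0. Lengths are in m, angles in rad, forces in N, time in s.
With the tool pointing down it reaches from about 0.375 to 0.9 m from the base axis. Payload 3.1 kg.
Tool frame: the origin (TCP) lies on the front face of the gripper's body, between the roots of the fingers; the fingertips stand 73 mm ahead of it and the grasp point (between the pads) lies 54 mm ahead of it (manip.tips_ahead is the distance from the TCP to the fingertips, in m); z points along the fingers, y is the line along which they close (so a half turn about z gives the same grasp; the last joint's range is limited). The gripper opens to 85 mm and grips with 20 to 120 N. Pads are 22 mm wide; open, the fingers measure 114 mm over their backs; the gripper's body (76 mm by 85 mm) begins 54 mm behind the grasp point. The pads swing forward as they close: fully open they stand 13 mm farther back than shut.
Start: joints at [-1.417, 0.527, 1.433, -0, 1.181, -0.178], TCP at [0.204, -0.591, 0.304] pointing down, gripper open.
Joint ranges: [-3.08, 3.08], [-0.75, 2.2], [0.22, 2.44], [-1.43, 4.57], [0, 2.65], [-2.85, 2.85]. Speed limits (rad/s): [2.79, 2.79, 3.14, 3.14, 3.14, 3.14].

INTERFACE

Orientations are given as a unit quaternion [x, y, z, w].
In Python, from station import sense, eyes, workorder, manip gives the robot as it stands.
- The arm moves only by the shell command python3 -m inch 'ROWS' [OPENING] [FORCE]. ROWS is JSON, a list of rows, each an object of numbers: "dx", "dy", "dz": the shift along the tool's x, y, z in cm; "wx", "wy", "wz": the turn, a rotation vector about the tool's x, y, z in degrees. In form: [{"dx": .., "dy": .., "dz": .., "wx": .., "wy": .., "wz": ..}, ...]. A call has 1 to 10 rows; each row shifts and turns the commanded pose from where the row before left it, along the tool's axes as they then stand; what a row does not reach is not made up. A row lasts 1/8 s, in which the tool goes at most 62.5 mm and 10.7 degrees, less where a joint would pass 70% of its speed; a pose out of reach is approached as far as the arm can. A call with a gripper value outside its range is refused whole. OPENING is the opening, from 0 (shut) to 1 (fully open), set as the call begins (- or left out, the last holds). The fingers move at their own pace and stop on an object; FORCE is the grip in N (left out, the last holds). Time passes only in rows, so rows that do not move let the fingers close. It gives the time, the measured TCP pose, the force, the opening and the grip force at its end, in the units of the state.
- sense(): the state, without advancing time (a new reading comes with each control period).
- eyes.snapshot(name): name is "side" or "top" or "wrist"; returns the picture (400x640x3 uint8, red, green, blue); there is no depth.
- eyes.camera_params(name): a dict with "fx", "fy", "cx", "cy" (pixels), "rvec" (rotation vector, rad) and "tvec" (3), from world to camera coordinates, as OpenCV has them. Camera axes: x right, y down, z forward; pixel columns grow to the right and rows downward; lengths in m; the calibration is good to about 2 mm. A picture is of the moment at which its call begins: read the wrist's pose just before it. camera_params takes no time and is no camera call; for the wrist camera it gives the pose at the moment of the call.
- workorder.sign_off(): hands the job in; it is judged then, once.
The state is a dict: "t": time; "q": joint angles; "qd": joint speeds; "tau": joint torques, N m; "tcp_pos": TCP position; "tool_rot": TCP orientation; "force": force on the tool from outside, world axes, zero at the start; "ft_torque": the same for the moment, N m; "finger_gap": opening from 0.0 (shut) to 1.0 (fully open); "gripper_force": force on a finger pad.
Only numpy, scipy, OpenCV 4.12 (cv2) and the standard library are available. Lean on these libraries where they do the work, as an engineer would, in place of code of your own. Each camera call takes 0.05 s, during which the arm holds its last target. There are 200 camera calls.

TASK

The round metal cover lies knob-down in its grey nest: push it along the ledges into the nest's deep end so that it tips and leans there with its near edge raised, then take it by that edge. Turn it over and lay it knob-up on the black mat, let go, take it again by the knob, and lower it gently onto the steel pot so that it lies flat on the seat inside the lip.

Things in the scene. Friction and masses are not known exactly. Their poses are not given: they have to be found in the camera images.
- cover_center (a point): centre of the cover's disc: plain bare metal, 100 mm across, 9 mm thick (too wide to span), a round knob on one face; 0.18 to 0.35 kg. The z axis stands square on the disc, out of the plain face, AWAY from the knob: up at the start (knob hangs down), down when the cover lies knob-up
- cover_knob (a point): the grip point of the cover's knob, on the cover's axis 20.5 mm from the disc's centre. The knob stands 26 mm out of the face: a neck 18 mm in diameter and 10 mm high, then a head 25 mm in diameter and 16 mm high; same axes as cover_center
- nest: fixed grey plastic nest, 125 mm wide, 71 mm high, from x = -76 to +86 mm about its origin, which lies on the middle line of its underside; yaw within 0.3 rad. x points to its deep end, away from the robot. The cover starts flat on two ledges (see nest_ledge), knob in the slot between, centre at x = -24 to -4 mm, between side walls with inner faces at y = +-52 mm. Walls rise to z = 71 mm
- mat_top (a point): centre of the top of a fixed black rubber mat, 150 x 150 x 4 mm, lying on the worktop; the point is 4 mm above the worktop
- pot_seat (a point): centre of the seat of a fixed round open pot of dark steel: the seat is a flat ring, 86 mm inside diameter, 55 mm above the worktop; round it a lip of 109 mm inside and 122 mm outside diameter rises 7 mm above the seat, so the cover has about 4.5 mm of play all round. The point lies on the pot's axis at seat height, z up. Mat and pot may change places
- nest_ledge (a point): middle of the line that joins the ledges' ends, at nest x = +10, y = 0, z = 59 mm (ledge tops); nest axes. The ledges run from nest x = -75 to +10 mm, each 25 to 52 mm off the middle line; the finger slot between is 50 mm wide, floor at z = 5 mm, open at the -x end. Low stops at the ledges' -x ends rise to 71 mm, not across the slot
- nest_well (a point): middle of the deep end's floor, nest x = +27, z = 5 mm; open from nest x = +10 to the end wall at +76, whose foot slopes in from z = 50 to x = +46 mm on the floor. The cover, pushed at its -x edge by fingertips down in the slot until its centre is 5 to 15 mm past the ledges' ends, tips when the push is eased off and stays leaning on the ledges 55 to 72 degrees from level, low edge on the floor
Not all that is in view belongs to the job. Of the things that look like the part that bears cover_center, the larger one is meant.

How it is judged:
On the way, in this order (a step that is already met when the one before it is completed fails the run):
1. the cover leans in the nest, 46 to 80 degrees from level, its low edge down in the deep end (angle between cover_center's own z axis and vertical between 0.8 and 1.4 rad and z of cover_center in the frame of nest below 0.058 m and x of cover_center in the frame of nest between 0 and 0.05 m and y of cover_center in the frame of nest between -0.02 and 0.02 m), for 0.2 s.
2. the cover lies flat and knob-up on the mat (centre within 65 mm of the mat's), let go and at rest (angle between cover_center's own z axis and vertical above 3.04 rad and horizontal distance between cover_center and mat_top below 0.065 m and height (world z) of cover_center below 0.014 m and contact force between the fingers and cover below 0.2 N and linear speed of cover below 0.03 m/s), for 0.2 s.
At the end, for the whole second after the job is handed in: The cover lies knob-up and level (within 3 degrees) on the pot's seat, inside the lip, its centre within 8 mm of the pot's axis and the disc's middle plane 1 to 7.5 mm above the seat (4.5 mm when seated); it is at rest and released (horizontal distance between cover_center and pot_seat below 0.008 m and angle between cover_center's own z axis and vertical above 3.09 rad and z of cover_center in the frame of pot_seat between 0.001 and 0.0075 m and linear speed of cover below 0.02 m/s); the robot touches nothing.
It fails at once if the cover is dropped onto the pot (over 0.45 m/s within 25 mm of its seat) (horizontal distance between cover_center and pot_seat below 0.03 m and z of cover_center in the frame of pot_seat below 0.025 m and linear speed of cover above 0.45 m/s).
It also fails if it takes over 58 s, if anything falls off the work surface, if the arm or the gripper's body presses on something with over 40 N, if the wrist force passes 120 N, or if a joint passes its speed limit or range.

## Working session

There is one attempt and no reset: what is moved stays moved. The work goes in short steps, Python scripts to look and compute and a shell command to move; the robot and the scene stay as the last step left them, time stands still between calls to the robot, and variables do not carry over. Pictures are saved under pics/ and viewed, at most 10 in all, crops included, and the job is handed in when it is done.

```bash
ls; mkdir -p pics; python3 - <<'E'
from station import sense, eyes, workorder, manip
import cv2,numpy as np
s=sense();print({k:s[k] for k in('t','tcp_pos','tool_rot','finger_gap')})
for n in('side','top'):
    im=eyes.snapshot(n);cv2.imwrite(f'pics/{n}0.png',im[...,::-1]);np.save(f'pics/{n}0.npy',im)
    p=eyes.camera_params(n);print(n,p)
E
```

```text
pics
{'t': 0.0, 'tcp_pos': array([ 0.20353801, -0.59034389,  0.3029481 ]), 'tool_rot': array([ 9.86268076e-01,  1.65148876e-01,  2.08251538e-05, -1.06363333e-03]), 'finger_gap': 0.9970383824199665}
side {'fx': 382.26737751845195, 'fy': 382.26737751845195, 'cx': 318.9434135314883, 'cy': 209.19381990101542, 'rvec': array([-0.02473459, -2.57231323,  1.77642202]), 'tvec': array([0.54292371, 0.03360914, 0.86887424])}
top {'fx': 451.36728241497553, 'fy': 451.36728241497553, 'cx': 317.57368150175466, 'cy': 197.44640128314688, 'rvec': array([ 2.09681776, -2.13822538,  0.22260735]), 'tvec': array([0.03251653, 0.5612891 , 0.8932143 ])}
```

View pics/top0.png

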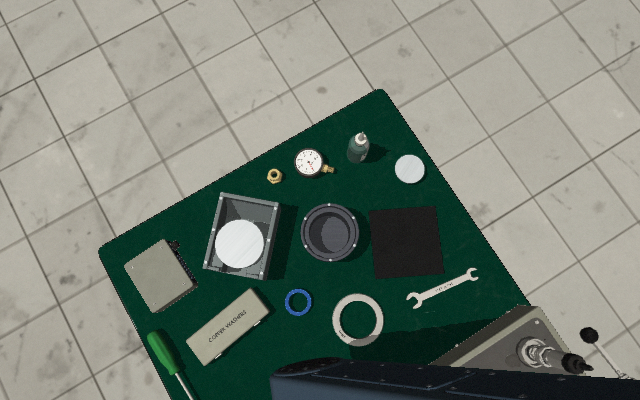

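View pics/side0.png

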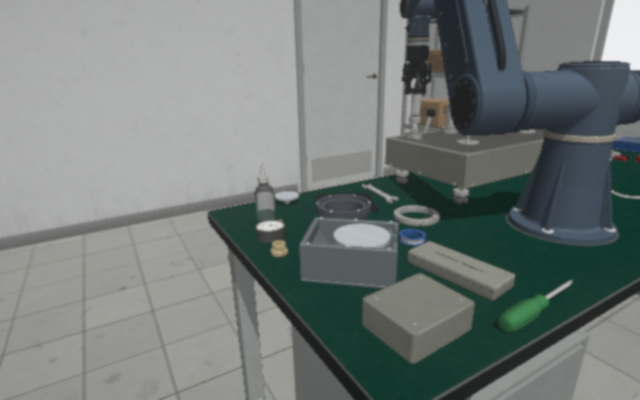

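The top view shows two bright discs: A in the grey nest at (239,244), about 50 px across, and B on the bare bench at (409,168), about 30 px. A is larger and lies in the nest, so it fits the description. The pot is at (330,232), the mat at (406,242).

```bash
cat > h.py <<'E'
import numpy as np,cv2
from scipy.spatial.transform import Rotation as R
from station import sense, eyes
def ray(n,u,v,z,p=None):
    p=p or eyes.camera_params(n); M=R.from_rotvec(p['rvec']).as_matrix(); c=-M.T@p['tvec']
    d=M.T@np.array([(u-p['cx'])/p['fx'],(v-p['cy'])/p['fy'],1]); return c+d*(z-c[2])/d[2]
def proj(n,P,p=None):
    p=p or eyes.camera_params(n); x=R.from_rotvec(p['rvec']).apply(P)+p['tvec']
    return np.array([p['fx']*x[...,0]/x[...,2]+p['cx'],p['fy']*x[...,1]/x[...,2]+p['cy']]).T
E
python3 - <<'E'
from h import *
im=np.load('pics/top0.npy')
cv2.imwrite('pics/crop0.png',cv2.resize(im[140:300,180:460,::-1],None,fx=2.8,fy=2.8,interpolation=cv2.INTER_CUBIC))
def blobs(m,lo):
    n,l,st,c=cv2.connectedComponentsWithStats(m.astype(np.uint8))
    return [(i,st[i],c[i],l==i) for i in range(1,n) if st[i,4]>lo]
g=im.astype(int)
for i,st,c,m in blobs(g.min(2)>200,200):
    if st[1]<140 or c[0]<150 or c[1]>300: continue
    cn=max(cv2.findContours(m.astype(np.uint8),0,1)[0],key=len);e=cv2.fitEllipse(cn)
    print('bright',e,[ray('top',*e[0],z).round(4) for z in(.068,.009)], 'area',st[4])
# mat
for i,st,c,m in blobs((g.max(2)<45)&(g.max(2)-g.min(2)<12),2000):
    cn=max(cv2.findContours(m.astype(np.uint8),0,1)[0],key=len);r=cv2.minAreaRect(cn)
    print('dark',st,r,ray('top',*r[0],.004).round(4),[ray('top',*q,.004).round(3)[:2] for q in cv2.boxPoints(r)])
# pot: grey, ellipse of the outer edge (lip at z .062)
sub=(g[...,1]-g[...,0]<14)
for i,st,c,m in blobs(sub,800):
    if 150<c[0]<460 and 150<c[1]<300:
        cn=max(cv2.findContours(m.astype(np.uint8),0,1)[0],key=len);e=cv2.fitEllipse(cn);r=cv2.minAreaRect(cn)
        print('grey',st,c,e,ray('top',*e[0],.062).round(4),cv2.boxPoints(r).round(1).tolist())
for n,pts in {'nest screws guess':[(222,195),(278,206),(264,274),(208,266)]}.items():
    for q in pts: print(n,ray('top',*q,.071).round(4))
E
```

```text
bright ((308.1382751464844, 161.59124755859375), (23.314180374145508, 24.213834762573242), 94.63409423828125) [array([0.6374, 0.04  , 0.068 ]), array([0.6545, 0.0407, 0.009 ])] area 391
bright ((409.6071472167969, 168.28411865234375), (26.33336067199707, 27.659801483154297), 115.78567504882812) [array([ 0.6187, -0.1738,  0.068 ]), array([ 0.6346, -0.1869,  0.009 ])] area 581
bright ((238.77919006347656, 243.45635986328125), (46.2280387878418, 47.96449661254883), 42.79161071777344) [array([0.467, 0.184, 0.068]), array([0.4732, 0.1939, 0.009 ])] area 1808
dark [ 369  206   75   73 4630] ((405.8172912597656, 241.80691528320312), (68.34642791748047, 69.59210968017578), 85.2363510131836) [ 0.4702 -0.1696  0.004 ] [array([ 0.541, -0.091]), array([ 0.551, -0.245]), array([ 0.402, -0.246]), array([ 0.392, -0.096])]
dark [ 274  357  366   43 8642] ((456.6615905761719, 383.326171875), (365.99725341796875, 34.620723724365234), 4.250654220581055) [ 0.1775 -0.2568  0.004 ] [array([0.178, 0.12 ]), array([0.246, 0.115]), array([ 0.177, -0.637]), array([ 0.111, -0.621])]
grey [     0      0    640  
[... 933 characters left out ...]
31.41238403320312) [ 0.4637 -0.1572  0.062 ] [[368.0, 210.6999969482422], [437.1000061035156, 204.39999389648438], [443.3999938964844, 273.0], [374.20001220703125, 279.29998779296875]]
grey [ 124  239   74   74 3258] [160.77900552 275.14640884] ((160.8533935546875, 275.0954895019531), (63.307369232177734, 68.61576843261719), 156.10372924804688) [0.4068 0.3412 0.062 ] [[121.30000305175781, 264.20001220703125], [171.89999389648438, 232.60000610351562], [204.1999969482422, 284.29998779296875], [153.6999969482422, 315.79998779296875]]
nest screws guess [0.5679 0.2197 0.071 ]
nest screws guess [0.5425 0.1037 0.071 ]
nest screws guess [0.4045 0.1321 0.071 ]
nest screws guess [0.4226 0.2445 0.071 ]
```

View pics/crop0.png

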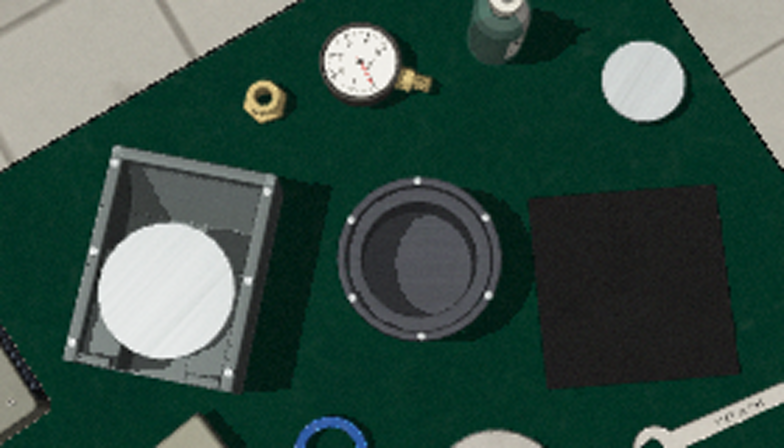

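The crop confirms it: the large plain disc, crop (167,290), lies in the nest and spans 48 px (about 100 mm at z = 68 mm). The other disc, crop (643,80), is much smaller at 27 px. The six rim screws give the nest's axis.

```bash
python3 - <<'E'
from h import *
L=[(115,163),(94,251),(72,343)];Rr=[(267,191),(248,282),(229,373)]
f=lambda q:ray('top',180+q[0]/2.8-.3,140+q[1]/2.8-.3,.071)[:2]
L=np.array([f(q) for q in L]);Rr=np.array([f(q) for q in Rr])
C={k:f(q) for k,q in dict(fl=(113,148),fr=(276,177),nr=(235,391),nl=(65,358)).items()}
a=(L[0]-L[2])+(Rr[0]-Rr[2]);yaw=np.arctan2(a[1],a[0]);print('yaw',yaw,'width',np.linalg.norm(L-Rr,axis=1),'len',np.linalg.norm(L[0]-L[2]))
b=L-Rr;print('yaw from cross', [np.arctan2(-q[0],q[1]) for q in b])
x=np.array([np.cos(yaw),np.sin(yaw)]);y=np.array([-x[1],x[0]])
m=(L.mean(0)+Rr.mean(0))/2
for k,c in C.items(): print(k,c,(c-m)@x,(c-m)@y)
far=np.mean([(C[k]-m)@x for k in('fl','fr')]);near=np.mean([(C[k]-m)@x for k in('nl','nr')])
print('len',far-near); o=m+x*((far+near)/2-.005);print('origin',o)
cv=np.array([.467,.184]);print('cover in nest',(cv-o)@x,(cv-o)@y)
s=sense();print(R.from_quat(s['tool_rot']).as_matrix().round(3));
p=eyes.camera_params('wrist');M=R.from_rotvec(p['rvec']).as_matrix();c=-M.T@p['tvec'];T=R.from_quat(s['tool_rot']).as_matrix()
print('wristcam in tool',T.T@(c-s['tcp_pos']),'fwd',T.T@M.T@[0,0,1],'right',T.T@M.T@[1,0,0],p['fx'])
E
```

```text
yaw -0.20633761165180195 width [0.1147168  0.11498191 0.11526259] len 0.13442523459727843
yaw from cross [np.float64(-0.20368133691924992), np.float64(-0.21768524871666425), np.float64(-0.20551576161117815)]
fl [0.57317359 0.22388621] 0.07797906946139269 0.06140154870030058
fr [0.54895999 0.10314343] 0.0790164604138517 -0.061740808357263866
nr [0.39397917 0.13277154] -0.07874699041846595 -0.06449311547022321
nl [0.41969458 0.2546418 ] -0.0785454167167924 0.060060498677687875
len 0.15714396850525136
origin [0.47930231 0.18080279]
cover in nest -0.012696380769159497 0.0006089332720592405
[[ 0.945  0.326 -0.   ]
 [ 0.326 -0.945  0.002]
 [ 0.    -0.002 -1.   ]]
wristcam in tool [ 0.08213259  0.00043332 -0.07035272] fwd [-0.31844395  0.00116431  0.94794098] right [ 1.13755196e-03  9.99998995e-01 -8.46109166e-04] 321.20791871262134
```

```bash
cat >> h.py <<'E'
O=np.array([.4793,.1808,0]);YAW=-.206
N=R.from_euler('z',YAW)
def nest(x,y,z): return O+N.apply([x,y,z])
def W2N(P): return N.inv().apply(np.array(P)-O)
def tool(yaw_y,tilt=0,roll=0):
    """tool y along yaw_y, pointing down, then tilted by `tilt` so that z leans toward +(tool y at tilt 0); degrees"""
    y=R.from_euler('z',yaw_y).apply([1,0,0]); z=np.array([0,0,-1.]); x=np.cross(y,z)
    r=R.from_matrix(np.c_[x,y,z]); return R.from_rotvec(np.cross(z,y)*np.deg2rad(tilt))*r*R.from_euler('z',roll,degrees=True)
def plan(P,Q,ahead=0,n=None,start=None):
    """rows from the present pose to the pose with the point `ahead` of the TCP at P, orientation Q"""
    s=sense(); p0,r0=start or (s['tcp_pos'],R.from_quat(s['tool_rot']))
    P=np.array(P)-Q.apply([0,0,ahead]); rel=r0.inv()*Q; w=rel.as_rotvec(); d=r0.inv().apply(P-p0)
    n=n or int(np.ceil(max(np.linalg.norm(d)/.055,np.rad2deg(np.linalg.norm(w))/10)))
    A=sum(R.from_rotvec(w*k/n).as_matrix() for k in range(n)); d=np.linalg.solve(A,d)*100
    print(n,'x',dict(zip(('dx','dy','dz','wx','wy','wz'),np.r_[d,np.rad2deg(w)/n].round(2).tolist())),'tcp',P.round(3)); return P,Q
def st():
    s=sense();print('t',round(s['t'],2),'tcp',s['tcp_pos'].round(4),'nest',W2N(s['tcp_pos']).round(4),'q',np.round(s['q'],2),'F',np.round(s['force'],1),'gap',round(s['finger_gap'],3),'gf',s['gripper_force'])
E
python3 - <<'E'
from h import *
from station import manip
print({k:getattr(manip,k) for k in dir(manip) if k[0]!='_'})
s=sense();a=plan([.45,-.2,.30],R.from_quat(s['tool_rot']))
b=plan(nest(-.088,0,.22),tool(YAW),start=a)
plan(nest(-.088,0,.113),tool(YAW),start=b)
E
```

```text
{'PlanningError': <class 'station.PlanningError'>, 'tips_ahead': 0.0726}
9 x {'dx': 4.0, 'dy': -3.21, 'dz': 0.04, 'wx': 0.0, 'wy': 0.0, 'wz': 0.0} tcp [ 0.45 -0.2   0.3 ]
8 x {'dx': 3.15, 'dy': -4.21, 'dz': 1.01, 'wx': -0.01, 'wy': -0.01, 'wz': -7.4} tcp [0.393 0.199 0.22 ]
2 x {'dx': 0.0, 'dy': 0.0, 'dz': 5.35, 'wx': 0.0, 'wy': 0.0, 'wz': 0.0} tcp [0.393 0.199 0.113]
```

```bash
python3 -m inch '[{"dx":4,"dy":-3.2},{"dx":4,"dy":-3.2},{"dx":4,"dy":-3.2},{"dx":4,"dy":-3.2},{"dx":4,"dy":-3.2},{"dx":4,"dy":-3.2},{"dx":4,"dy":-3.2},{"dx":4,"dy":-3.2},{"dx":4,"dy":-3.2}]' 0 30
python3 -m inch '[{"dx":3.15,"dy":-4.2,"dz":1,"wz":-7.4},{"dx":3.15,"dy":-4.2,"dz":1,"wz":-7.4},{"dx":3.15,"dy":-4.2,"dz":1,"wz":-7.4},{"dx":3.15,"dy":-4.2,"dz":1,"wz":-7.4},{"dx":3.15,"dy":-4.2,"dz":1,"wz":-7.4},{"dx":3.15,"dy":-4.2,"dz":1,"wz":-7.4},{"dx":3.15,"dy":-4.2,"dz":1,"wz":-7.4},{"dx":3.15,"dy":-4.2,"dz":1,"wz":-7.4},{}]'
python3 - <<'E'
from h import *
st()
im=eyes.snapshot('wrist');cv2.imwrite('pics/w1.png',im[...,::-1])
plan(nest(-.088,0,.22),tool(YAW),n=2)
E
```

```text
t 0.1 tcp [ 0.2035 -0.5904  0.303 ] nest [-0.1122 -0.8113  0.303 ] q [-1.42  0.53  1.43  0.    1.18 -0.18] F [-1.1 -0.1  0.3] gap 1.003 gf 0.0
2 x {'dx': 30.86, 'dy': -28.45, 'dz': 4.2, 'wx': -0.04, 'wy': -0.03, 'wz': -29.59} tcp [0.393 0.199 0.22 ]invalid input at $[0]: expected keys dx, dy, dz, wx, wy, wz
invalid input at $[0]: expected keys dx, dy, dz, wx, wy, wz
```

View pics/w1.png

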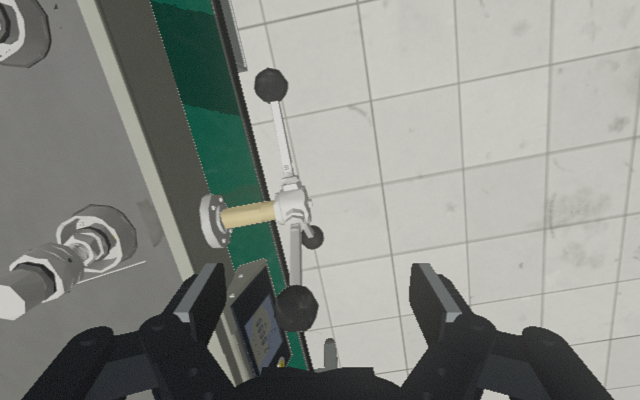

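The calls were refused because every row needs all six keys. This picture is still from the start pose; the valve fixture stands on tool −y (left, ~(70,260)), so I go up first and then over.

```bash
python3 - <<'E'
from h import *
s=sense();r0=R.from_quat(s['tool_rot']);c=plan([.25,-.575,.47],r0,n=4);a=plan([.45,-.2,.45],r0,start=c)
b=plan(nest(-.088,0,.22),tool(YAW),start=a)
E
```

```text
4 x {'dx': 1.22, 'dy': 0.01, 'dz': -4.17, 'wx': 0.0, 'wy': 0.0, 'wz': 0.0} tcp [ 0.25  -0.575  0.47 ]
8 x {'dx': 3.89, 'dy': -3.62, 'dz': 0.26, 'wx': 0.0, 'wy': 0.0, 'wz': 0.0} tcp [ 0.45 -0.2   0.45]
9 x {'dx': 2.83, 'dy': -3.72, 'dz': 2.56, 'wx': -0.01, 'wy': -0.01, 'wz': -6.58} tcp [0.393 0.199 0.22 ]
```

```bash
python3 -m inch '[{"dx":1.2,"dy":0,"dz":-4.2,"wx":0,"wy":0,"wz":0},{"dx":1.2,"dy":0,"dz":-4.2,"wx":0,"wy":0,"wz":0},{"dx":1.2,"dy":0,"dz":-4.2,"wx":0,"wy":0,"wz":0},{"dx":1.2,"dy":0,"dz":-4.2,"wx":0,"wy":0,"wz":0}]' 0 30
python3 -m inch '[{"dx":3.9,"dy":-3.6,"dz":0.25,"wx":0,"wy":0,"wz":0},{"dx":3.9,"dy":-3.6,"dz":0.25,"wx":0,"wy":0,"wz":0},{"dx":3.9,"dy":-3.6,"dz":0.25,"wx":0,"wy":0,"wz":0},{"dx":3.9,"dy":-3.6,"dz":0.25,"wx":0,"wy":0,"wz":0},{"dx":3.9,"dy":-3.6,"dz":0.25,"wx":0,"wy":0,"wz":0},{"dx":3.9,"dy":-3.6,"dz":0.25,"wx":0,"wy":0,"wz":0},{"dx":3.9,"dy":-3.6,"dz":0.25,"wx":0,"wy":0,"wz":0},{"dx":3.9,"dy":-3.6,"dz":0.25,"wx":0,"wy":0,"wz":0}]'
python3 - <<'E'
from h import *
st()
b=plan(nest(-.088,0,.22),tool(YAW))
E
```

```text
t: 0.65
tcp_pos: [0.2493, -0.5748, 0.4729]
tool_rot: [0.986, 0.165, -0.0, -0.0]
force: [-0.1, 0.2, -0.1]
finger_gap: 0.146
gripper_force: 0.0
t: 1.65
tcp_pos: [0.4506, -0.1996, 0.4517]
tool_rot: [0.986, 0.165, -0.0, -0.0]
force: [1.0, -0.2, -0.5]
finger_gap: 0.002
gripper_force: 0.0
t 1.65 tcp [ 0.4506 -0.1996  0.4517] nest [ 0.0497 -0.3782  0.4517] q [-0.64  0.19  1.54  0.    1.41  0.59] F [ 1.  -0.2 -0.5] gap 0.002 gf 0.0
9 x {'dx': 2.82, 'dy': -3.73, 'dz': 2.57, 'wx': -0.0, 'wy': -0.0, 'wz': -6.58} tcp [0.393 0.199 0.22 ]
```

```bash
python3 -m inch '[{"dx":2.8,"dy":-3.7,"dz":2.6,"wx":0,"wy":0,"wz":-6.6},{"dx":2.8,"dy":-3.7,"dz":2.6,"wx":0,"wy":0,"wz":-6.6},{"dx":2.8,"dy":-3.7,"dz":2.6,"wx":0,"wy":0,"wz":-6.6},{"dx":2.8,"dy":-3.7,"dz":2.6,"wx":0,"wy":0,"wz":-6.6},{"dx":2.8,"dy":-3.7,"dz":2.6,"wx":0,"wy":0,"wz":-6.6},{"dx":2.8,"dy":-3.7,"dz":2.6,"wx":0,"wy":0,"wz":-6.6},{"dx":2.8,"dy":-3.7,"dz":2.6,"wx":0,"wy":0,"wz":-6.6},{"dx":2.8,"dy":-3.7,"dz":2.6,"wx":0,"wy":0,"wz":-6.6},{"dx":2.8,"dy":-3.7,"dz":2.6,"wx":0,"wy":0,"wz":-6.6}]'
python3 - <<'E'
from h import *
st()
im=eyes.snapshot('wrist');cv2.imwrite('pics/w2.png',im[...,::-1]);np.save('pics/w2.npy',im)
plan(nest(-.088,0,.22),tool(YAW),n=2)
E
```

```text
t: 2.78
tcp_pos: [0.3923, 0.1952, 0.2172]
tool_rot: [0.774, 0.633, 0.001, 0.0]
force: [0.6, -0.2, -0.4]
finger_gap: 0.005
gripper_force: 0.0
t 2.77 tcp [0.3923 0.1952 0.2172] nest [-0.0881 -0.0037  0.2172] q [0.21 0.43 1.98 0.   0.73 0.4 ] F [ 0.6 -0.2 -0.4] gap 0.005 gf 0.0
2 x {'dx': 0.15, 'dy': 0.34, 'dz': -0.28, 'wx': -0.3, 'wy': 0.06, 'wz': 0.35} tcp [0.393 0.199 0.22 ]
```

View pics/w2.png

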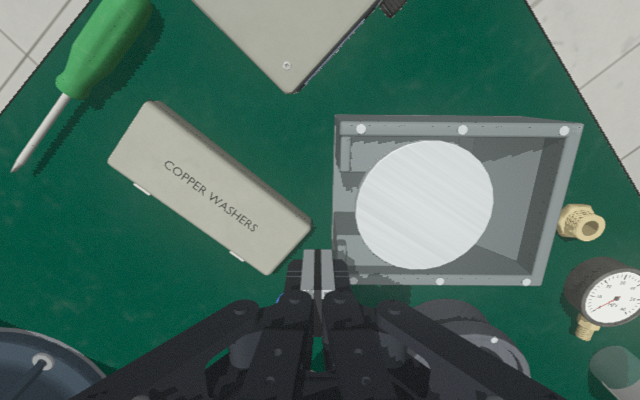

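The wrist view shows the cover in the nest at (425,205), screws at (361,129), (462,130), (565,131) and (527,282), (440,282). A washer box corner at (311,228) lies near where the fingers go down, so I check that clearance.

```bash
python3 - <<'E'
from h import *
p=eyes.camera_params('wrist')
S=[(361,129),(462,130),(565,131),(527,282),(440,282)]
for q in S: print('screw',W2N(ray('wrist',*q,.071,p)).round(4))
for z in(.0,.03,.045): print('box corner',z,W2N(ray('wrist',311,228,z,p)).round(4),W2N(ray('wrist',270,274,z,p)).round(4))
g=np.load('pics/w2.npy').astype(int);m=(g.min(2)>190).astype(np.uint8);m[:, :330]=0;m[:,520:]=0
cn=max(cv2.findContours(m,0,1)[0],key=len);e=cv2.fitEllipse(cn);print(e,W2N(ray('wrist',*e[0],.068,p)).round(4))
# exact silhouette: cover edge points on rays
P=np.array([W2N(ray('wrist',*q[0],.068,p)) for q in cn]);print('cover x',P[:,0].min(),P[:,0].max(),'y',P[:,1].min(),P[:,1].max())
# same points seen from top
T=ray('top',238.8,243.5,.068);print('top',W2N(T))
E
```

```text
screw [-0.0681  0.0561  0.071 ]
screw [-0.0024  0.0564  0.071 ]
screw [0.0643 0.0567 0.071 ]
screw [ 0.065  -0.0567  0.071 ]
screw [-0.0011 -0.058   0.071 ]
box corner 0.0 [-0.102  -0.0458  0.    ] [-0.1433 -0.0974  0.    ]
box corner 0.03 [-0.1013 -0.0327  0.03  ] [-0.1382 -0.0788  0.03  ]
box corner 0.045 [-0.1009 -0.0261  0.045 ] [-0.1357 -0.0696  0.045 ]
((424.1575622558594, 204.4735870361328), (123.40058135986328, 139.5303192138672), 61.14728546142578) [-0.0198  0.0036  0.068 ]
cover x -0.06812374964745677 0.028580711453562876 y -0.04800702668536948 0.04869450343868177
top [-0.0127647   0.00051544  0.068     ]
```

```bash
python3 - <<'E'
from h import *
st();p=eyes.camera_params('wrist');im=eyes.snapshot('wrist');np.save('pics/w3.npy',im);g=im.astype(int)
m=(g.min(2)>190).astype(np.uint8);m[:, :330]=0
for cn in cv2.findContours(m,0,1)[0]:
    a=cv2.contourArea(cn)
    if a>15:
        c=cv2.fitEllipse(cn)[0];print(a,np.round(c,1),W2N(ray('wrist',*c,.071 if a<1000 else .068,p)).round(4))
g=np.load('pics/top0.npy').astype(int);
E
```

```text
t 2.83 tcp [0.3858 0.1973 0.2145] nest [-0.0949 -0.003   0.2145] q [0.21 0.43 1.98 0.   0.73 0.4 ] F [-4.1  1.8 -1.3] gap 0.006 gf 0.0
29.5 [540.3 286.3] [ 0.076  -0.0602  0.071 ]
28.5 [451.9 284.6] [ 0.0083 -0.0601  0.071 ]
1556.5 [621.8 304.5] [ 0.1464 -0.0777  0.068 ]
13918.0 [437.7 207.1] [-0.0099  0.0018  0.068 ]
55.0 [582.4 132.9] [0.0759 0.0557 0.071 ]
53.5 [478.3 131.4] [0.0083 0.0557 0.071 ]
54.0 [374.9 129.9] [-0.059   0.0557  0.071 ]
```

```bash
python3 -m inch '[{"dx":0,"dy":0,"dz":0,"wx":0,"wy":0,"wz":0},{"dx":0,"dy":0,"dz":0,"wx":0,"wy":0,"wz":0}]' >/dev/null; python3 - <<'E'
from h import *
st();p=eyes.camera_params('wrist');im=eyes.snapshot('wrist');np.save('pics/w4.npy',im);g=im.astype(int)
m=(g.min(2)>190).astype(np.uint8);m[:, :330]=0
for cn in cv2.findContours(m,0,1)[0]:
    a=cv2.contourArea(cn)
    if a>15:
        c=cv2.fitEllipse(cn)[0];print(a,np.round(c,1),W2N(ray('wrist',*c,.071 if a<1000 else .068,p)).round(4))
st()
plan(nest(-.09,.003,.22),tool(YAW),n=2)
E
```

```text
t 3.12 tcp [0.3941 0.1934 0.2186] nest [-0.086  -0.0051  0.2186] q [ 0.2   0.43  1.97 -0.    0.74  0.4 ] F [ 0.5  0.4 -0.4] gap 0.001 gf 0.0
29.0 [522.9 278. ] [ 0.0758 -0.0603  0.071 ]
27.0 [436.6 277.6] [ 0.0082 -0.06    0.071 ]
2159.0 [612.3 293.7] [ 0.1535 -0.0767  0.068 ]
13472.5 [420.5 201.5] [-0.01    0.0017  0.068 ]
50.0 [558.9 126.6] [0.0758 0.0556 0.071 ]
53.0 [457.9 126. ] [0.0083 0.0558 0.071 ]
51.0 [356.5 125.9] [-0.0592  0.0557  0.071 ]
t 3.17 tcp [0.394  0.1932 0.2186] nest [-0.086  -0.0053  0.2186] q [ 0.2   0.43  1.97 -0.    0.74  0.4 ] F [ 0.7  0.1 -0.4] gap -0.0 gf 0.0
2 x {'dx': 0.41, 'dy': -0.2, 'dz': -0.07, 'wx': 0.07, 'wy': -0.03, 'wz': 0.05} tcp [0.392 0.202 0.22 ]
```

```bash
sed -i 's/^YAW=.*//; s/^O=.*/YAW=-.206\nO=np.array([.4793,.1808,0])+R.from_euler("z",YAW).apply([.0025,-.0015,0])/' h.py; python3 - <<'E'
from h import *
st()
a=plan(nest(-.087,0,.113),tool(YAW),n=3)
E
```

```text
t 3.17 tcp [0.394  0.1932 0.2186] nest [-0.0885 -0.0038  0.2186] q [ 0.2   0.43  1.97 -0.    0.74  0.4 ] F [ 0.7  0.1 -0.4] gap -0.0 gf 0.0
3 x {'dx': 0.12, 'dy': 0.05, 'dz': 3.52, 'wx': 0.05, 'wy': -0.02, 'wz': 0.03} tcp [0.396 0.197 0.113]
```

```bash
python3 -m inch '[{"dx":0.1,"dy":0.05,"dz":3.5,"wx":0,"wy":0,"wz":0},{"dx":0.1,"dy":0.05,"dz":3.5,"wx":0,"wy":0,"wz":0},{"dx":0.1,"dy":0.05,"dz":3.5,"wx":0,"wy":0,"wz":0},{"dx":0,"dy":0,"dz":0,"wx":0,"wy":0,"wz":0},{"dx":0,"dy":0.5,"dz":0,"wx":0,"wy":0,"wz":0},{"dx":0,"dy":0.5,"dz":0,"wx":0,"wy":0,"wz":0},{"dx":0,"dy":0.5,"dz":0,"wx":0,"wy":0,"wz":0}]'
python3 -m inch '[{"dx":0,"dy":0.4,"dz":0,"wx":0,"wy":0,"wz":0},{"dx":0,"dy":0.4,"dz":0,"wx":0,"wy":0,"wz":0},{"dx":0,"dy":0.4,"dz":0,"wx":0,"wy":0,"wz":0},{"dx":0,"dy":0,"dz":0,"wx":0,"wy":0,"wz":0}]'
python3 - <<'E'
from h import *
p=eyes.camera_params('wrist');im=eyes.snapshot('wrist');cv2.imwrite('pics/w5.png',im[...,::-1]);g=im.astype(int);st()
m=(g.min(2)>190).astype(np.uint8);m[:, :330]=0
for cn in cv2.findContours(m,0,1)[0]:
    a=cv2.contourArea(cn)
    if a>3000:
        P=np.array([W2N(ray('wrist',*q[0],.068,p)) for q in cn]);print('cover x',P[:,0].min(),P[:,0].max(),'y',P[:,1].min(),P[:,1].max())
g=eyes.snapshot('top').astype(int);m=(g.min(2)>200).astype(np.uint8)
for cn in cv2.findContours(m[180:300,200:285].copy(),0,1)[0]:
    if cv2.contourArea(cn)>200: c=cv2.fitEllipse(cn);print(c,W2N(ray('top',c[0][0]+200,c[0][1]+180,.068)))
E
```

```text
t: 4.05
tcp_pos: [0.4091, 0.1934, 0.1141]
tool_rot: [0.775, 0.632, -0.0, -0.0]
force: [-3.2, 0.4, 2.3]
finger_gap: 0.0
gripper_force: 1.7
t: 4.55
tcp_pos: [0.4219, 0.1911, 0.1129]
tool_rot: [0.775, 0.632, 0.001, 0.0]
force: [-1.3, -0.1, 1.0]
finger_gap: 0.003
gripper_force: 0.6
t 4.6 tcp [0.4219 0.1911 0.1128] nest [-0.0608 -0.0002  0.1128] q [ 0.18  0.67  1.98 -0.    0.49  0.39] F [-0.2 -1.   0.5] gap 0.001 gf 0.479232519865036
cover x -0.04553510698001452 0.05295142240633222 y -0.03942166364375011 0.04913826447556301
((45.886409759521484, 45.73979187011719), (24.27578353881836, 44.192138671875), 111.53773498535156) [ 0.02301518 -0.00426759  0.068     ]
```

```bash
python3 -m inch '[{"dx":0,"dy":0.4,"dz":0,"wx":0,"wy":0,"wz":0},{"dx":0,"dy":0.4,"dz":0,"wx":0,"wy":0,"wz":0},{"dx":0,"dy":0.4,"dz":0,"wx":0,"wy":0,"wz":0},{"dx":0,"dy":0.4,"dz":0,"wx":0,"wy":0,"wz":0},{"dx":0,"dy":0,"dz":0,"wx":0,"wy":0,"wz":0}]'
python3 - <<'E'
from h import *
p=eyes.camera_params('wrist');im=eyes.snapshot('wrist');g=im.astype(int);st()
m=(g.min(2)>190).astype(np.uint8);m[:, :330]=0
for cn in cv2.findContours(m,0,1)[0]:
    a=cv2.contourArea(cn)
    if a>3000:
        P=np.array([W2N(ray('wrist',*q[0],.068,p)) for q in cn]);print('cover x',P[:,0].min(),P[:,0].max(),'y',P[:,1].min(),P[:,1].max())
E
```

```text
t: 5.28
tcp_pos: [0.438, 0.1878, 0.113]
tool_rot: [0.775, 0.632, 0.001, 0.001]
force: [0.6, -0.5, 0.0]
finger_gap: -0.0
gripper_force: 0.0
t 5.33 tcp [0.438  0.1879 0.1131] nest [-0.0444 -0.      0.1131] q [ 0.17  0.67  1.95 -0.    0.52  0.37] F [ 0.8 -0.3  1.4] gap -0.002 gf 0.42789705097675323
cover x -0.025413984380447202 0.05788217004078494 y -0.03361740035309673 0.049997087663488746
```

Probably on the verge or already tipping; back off and look.

```bash
python3 -m inch '[{"dx":0,"dy":-0.5,"dz":0,"wx":0,"wy":0,"wz":0},{"dx":0,"dy":-1,"dz":0,"wx":0,"wy":0,"wz":0},{"dx":0,"dy":-1.5,"dz":0,"wx":0,"wy":0,"wz":0},{"dx":0,"dy":-1.5,"dz":0,"wx":0,"wy":0,"wz":0},{"dx":0,"dy":0,"dz":-5,"wx":0,"wy":0,"wz":0},{"dx":0,"dy":0,"dz":-5,"wx":0,"wy":0,"wz":0},{"dx":0,"dy":0,"dz":0,"wx":0,"wy":0,"wz":0},{"dx":0,"dy":0,"dz":0,"wx":0,"wy":0,"wz":0}]' 0.45
python3 - <<'E'
from h import *
st();p=eyes.camera_params('wrist');im=eyes.snapshot('wrist');sd=eyes.snapshot('side')
np.save('pics/w6.npy',im);np.save('pics/s6.npy',sd)
a=cv2.resize(im,None,fx=.9,fy=.9)[:, 150:];b=cv2.resize(sd[190:300,270:430],None,fx=2.4,fy=2.4)
h=max(a.shape[0],b.shape[0]);z=lambda q:np.pad(q,((0,h-q.shape[0]),(0,0),(0,0)))
v=np.hstack([z(a),z(b)]);cv2.imwrite('pics/v6.png',v[:,:800+100,::-1]);print(v.shape)
import json;json.dump({k:np.array(v).tolist() for k,v in p.items()},open('pics/p6.json','w'))
E
```

```text
t: 6.32
tcp_pos: [0.3918, 0.197, 0.2127]
tool_rot: [0.775, 0.632, -0.0, -0.0]
force: [-0.1, -0.3, -0.6]
finger_gap: 0.448
gripper_force: 0.0
t 6.33 tcp [0.3918 0.197  0.2127] nest [-0.0915 -0.0006  0.2127] q [ 0.21  0.44  1.98 -0.    0.72  0.41] F [-0.1 -0.3 -0.6] gap 0.448 gf 0.0
(360, 810, 3)
```

```bash
python3 -c "
import cv2;i=cv2.imread('pics/v6.png');cv2.imwrite('pics/v6b.png',i[:,10:])"
```

```text
(no output)
```

View pics/v6b.png

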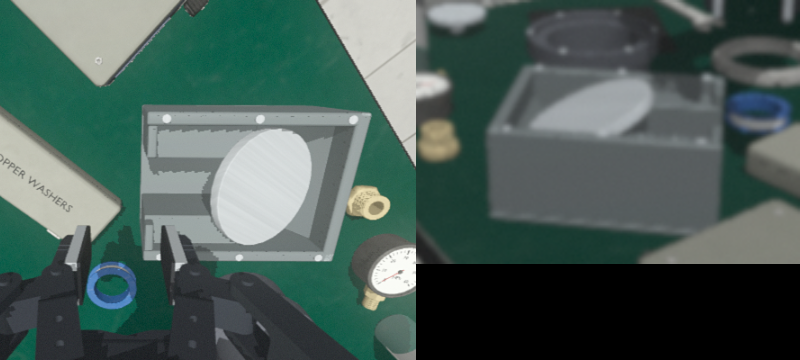

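The picture shows the cover leaning in the deep end with its raised edge toward the slot (composite ≈(213,190)) and its low edge to the right (≈(300,190)). I get the angle from the ray through the raised edge, using the contact at the ledge ends.

```bash
python3 - <<'E'
from h import *
import json
from scipy.optimize import brentq
p={k:np.array(v) for k,v in json.load(open('pics/p6.json')).items()}
g=np.load('pics/w6.npy').astype(int)
m=((g.min(2)>165)).astype(np.uint8);m[:,:380]=0;m[:140]=0;m[280:]=0
cn=max(cv2.findContours(m,0,1)[0],key=cv2.contourArea);e=cv2.fitEllipse(cn);print(e,cv2.boundingRect(cn))
M=R.from_rotvec(p['rvec']).as_matrix();c=W2N(-M.T@p['tvec'])
def yray(u,v,y=0):
    d=N.inv().apply(M.T@np.array([(u-p['cx'])/p['fx'],(v-p['cy'])/p['fy'],1]));return c,d,c+d*(y-c[1])/d[1]
x0,y0,w,h=cv2.boundingRect(cn)
q=cn[:,0,:];l=q[q[:,0]<=x0+1].mean(0);r=q[q[:,0]>=x0+w-2].mean(0)
print('left',l,'right',r)
def pt(th,s): # plain face point, s from low corner
    xl=.010+.054/np.tan(th);return np.array([xl-np.cos(th)*s+np.sin(th)*.009,0,.005+np.sin(th)*s+np.cos(th)*.009])
def px(P): return proj('wrist',O+N.apply(P),p)
for nm,s,u in(('left',.1,l[0]),('right',0,r[0]),('ctr',.05,e[0][0])):
    f=lambda th:px(pt(th,s))[0]-u
    print(nm,[(round(np.rad2deg(t)),f(t).round(1)) for t in np.deg2rad([50,55,60,65,70,75])])
for th in np.deg2rad([55,60,65]): print(px(pt(th,.1)),px(pt(th,0)))
E
```

```text
((467.57183837890625, 205.67044067382812), (100.47251892089844, 136.48263549804688), 29.890945434570312) (412, 143, 112, 129)
left [412.73333333 222.5       ] right [522.56666667 185.5       ]
left [(50, np.float64(39.5)), (55, np.float64(42.2)), (60, np.float64(46.6)), (65, np.float64(52.3)), (70, np.float64(58.7)), (75, np.float64(65.6))]
right [(50, np.float64(-32.4)), (55, np.float64(-40.6)), (60, np.float64(-48.0)), (65, np.float64(-54.7)), (70, np.float64(-60.9)), (75, np.float64(-66.7))]
ctr [(50, np.float64(6.4)), (55, np.float64(3.0)), (60, np.float64(0.7)), (65, np.float64(-0.9)), (70, np.float64(-1.9)), (75, np.float64(-2.6))]
[454.97101026 225.81203175] [481.93369961 189.66270448]
[459.36951146 228.32807596] [474.59103973 189.41609576]
[464.99068559 230.49111436] [467.91143405 189.162528  ]
```

```bash
python3 - <<'E'
from h import *
import json
from scipy.optimize import least_squares
p={k:np.array(v) for k,v in json.load(open('pics/p6.json')).items()}
g=np.load('pics/w6.npy').astype(int)
print(g[205,395:440].min(1).tolist(), g[205,505:535].min(1).tolist())
M=R.from_rotvec(p['rvec']).as_matrix();c=W2N(-M.T@p['tvec'])
for thr in(165,180,190,200):
    m=((g.min(2)>thr)).astype(np.uint8);m[:,:380]=0;m[:140]=0;m[280:]=0
    cn=max(cv2.findContours(cv2.morphologyEx(m,cv2.MORPH_OPEN,np.ones((5,5))),0,1)[0],key=cv2.contourArea)
    q=cv2.convexHull(cn)[:,0,:].astype(float)
    D=N.inv().apply((M.T@np.c_[(q[:,0]-p['cx'])/p['fx'],(q[:,1]-p['cy'])/p['fy'],np.ones(len(q))].T).T)
    def f(a):
        th,x,y,z=a;n=np.array([np.sin(th),0,np.cos(th)]);C=np.array([x,y,z]);t=((C-c)@n)/(D@n);P=c+D*t[:,None]
        return np.linalg.norm(P-C,axis=1)-.05
    s=least_squares(f,[1.05,.03,0,.055],loss='soft_l1',f_scale=.001)
    th,x,y,z=s.x;print(thr,np.rad2deg(th).round(1),s.x[1:].round(4),'rms mm',1e3*np.sqrt((f(s.x)**2).mean()),cv2.boundingRect(cn))
for d in(55,60,65,70):
    th=np.deg2rad(d);print(d,'model face centre',(.010+.054/np.tan(th)-np.cos(th)*.05+np.sin(th)*.009).round(4),(.005+np.sin(th)*.05+np.cos(th)*.009).round(4))
E
```

```text
[159, 160, 159, 160, 159, 161, 160, 159, 161, 151, 115, 112, 115, 113, 116, 117, 113, 115, 132, 169, 189, 190, 192, 192, 194, 196, 198, 205, 217, 219, 215, 212, 213, 213, 212, 213, 211, 211, 210, 210, 210, 211, 212, 212, 212] [214, 212, 214, 214, 212, 211, 211, 209, 209, 211, 211, 213, 214, 213, 214, 205, 169, 140, 139, 141, 140, 142, 140, 142, 144, 141, 140, 140, 141, 138]
165 122.3 [-0.118   0.0734  0.2413] rms mm 6.663968189000597e-11 (412, 143, 112, 129)
180 133.4 [-0.1078  0.0371  0.2659] rms mm 5.619490992145495e-10 (412, 143, 112, 129)
190 107.9 [0.0044 0.0065 0.0759] rms mm 7.217288604761412 (417, 144, 107, 128)
200 21.7 [ 0.0254 -0.0017  0.0591] rms mm 0.2481589533812387 (419, 144, 104, 128)
55 model face centre 0.0265 0.0511
60 model face centre 0.024 0.0528
65 model face centre 0.0222 0.0541
70 model face centre 0.021 0.0551
```

Fitting the face contour (rms 0.25 mm) gives a tilt of only about 22° with the face centre at nest (25, −2, 59) mm. The low edge has caught on the sloped end wall, so the cover has not fully tipped. To fix this I'll press down gently on the low part with closed fingertips until it slides down.

```bash
cat >> h.py <<'E'
from scipy.optimize import least_squares
def fitface(im,p,thr=200,g0=(.6,.025,0,.055),box=(0,400,330,640)):
    """circle of 50 mm radius from the bright face: tilt about nest y and centre (nest), rays cast on its plane"""
    g=im.astype(int);m=(g.min(2)>thr).astype(np.uint8);k=np.zeros_like(m);k[box[0]:box[1],box[2]:box[3]]=1;m*=k
    cn=max(cv2.findContours(cv2.morphologyEx(m,cv2.MORPH_OPEN,np.ones((5,5))),0,1)[0],key=cv2.contourArea)
    q=cv2.convexHull(cn)[:,0,:].astype(float);M=R.from_rotvec(p['rvec']).as_matrix();c=W2N(-M.T@p['tvec'])
    D=N.inv().apply((M.T@np.c_[(q[:,0]-p['cx'])/p['fx'],(q[:,1]-p['cy'])/p['fy'],np.ones(len(q))].T).T)
    def f(a):
        n=np.array([np.sin(a[0]),0,np.cos(a[0])]);C=a[1:];t=((C-c)@n)/(D@n);return np.linalg.norm(c+D*t[:,None]-C,axis=1)-.05
    s=least_squares(f,g0,loss='soft_l1',f_scale=.001)
    print('tilt',np.rad2deg(s.x[0]).round(1),'face centre',s.x[1:].round(4),'rms mm',(1e3*np.sqrt((f(s.x)**2).mean())).round(2),cv2.boundingRect(cn))
    return s.x
E
python3 - <<'E'
from h import *
st()
a=plan(nest(.056,-.001,.22),tool(YAW),n=3)
b=plan(nest(.056,-.001,.140),tool(YAW),n=2,start=a)
E
```

```text
t 6.42 tcp [0.3916 0.1968 0.2118] nest [-0.0916 -0.0008  0.2118] q [ 0.21  0.44  1.98 -0.    0.72  0.41] F [-0.5  0.1 -0.4] gap 0.448 gf 0.0
3 x {'dx': -0.02, 'dy': 4.92, 'dz': -0.28, 'wx': -0.05, 'wy': 0.02, 'wz': 0.07} tcp [0.536 0.166 0.22 ]
2 x {'dx': 0.0, 'dy': 0.0, 'dz': 4.0, 'wx': 0.0, 'wy': 0.0, 'wz': 0.0} tcp [0.536 0.166 0.14 ]
```

```bash
python3 -m inch '[{"dx":0,"dy":4.9,"dz":-0.3,"wx":0,"wy":0,"wz":0},{"dx":0,"dy":4.9,"dz":-0.3,"wx":0,"wy":0,"wz":0},{"dx":0,"dy":4.9,"dz":-0.3,"wx":0,"wy":0,"wz":0},{"dx":0,"dy":0,"dz":0,"wx":0,"wy":0,"wz":0},{"dx":0,"dy":0,"dz":4,"wx":0,"wy":0,"wz":0},{"dx":0,"dy":0,"dz":4,"wx":0,"wy":0,"wz":0},{"dx":0,"dy":0,"dz":0,"wx":0,"wy":0,"wz":0}]' 0
python3 -m inch '[{"dx":0,"dy":0,"dz":0.5,"wx":0,"wy":0,"wz":0},{"dx":0,"dy":0,"dz":0.5,"wx":0,"wy":0,"wz":0},{"dx":0,"dy":0,"dz":0.5,"wx":0,"wy":0,"wz":0},{"dx":0,"dy":0,"dz":0.4,"wx":0,"wy":0,"wz":0}]'
```

```text
t: 7.3
tcp_pos: [0.5326, 0.1672, 0.138]
tool_rot: [0.775, 0.632, -0.005, -0.003]
force: [0.3, -0.1, 1.0]
finger_gap: 0.002
gripper_force: 0.0
t: 7.8
tcp_pos: [0.5369, 0.1675, 0.1234]
tool_rot: [0.775, 0.632, 0.0, 0.0]
force: [-2.2, 0.3, 10.8]
finger_gap: -0.003
gripper_force: 4.8
```

```bash
python3 -m inch '[{"dx":0,"dy":0,"dz":0.3,"wx":0,"wy":0,"wz":0},{"dx":0,"dy":0,"dz":0.3,"wx":0,"wy":0,"wz":0}]'
python3 -m inch '[{"dx":0,"dy":0,"dz":0.3,"wx":0,"wy":0,"wz":0},{"dx":0,"dy":0,"dz":0.3,"wx":0,"wy":0,"wz":0}]'
python3 - <<'E'
from h import *
st();p=eyes.camera_params('wrist');im=eyes.snapshot('wrist');cv2.imwrite('pics/w7.png',im[...,::-1]);
E
```

```text
t: 8.05
tcp_pos: [0.5366, 0.1677, 0.1211]
tool_rot: [0.775, 0.632, 0.0, 0.0]
force: [-9.8, -0.9, 44.6]
finger_gap: 0.001
gripper_force: 18.1
t: 8.3
tcp_pos: [0.5377, 0.1675, 0.1125]
tool_rot: [0.775, 0.632, 0.002, 0.001]
force: [-0.8, -0.5, 6.2]
finger_gap: 0.0
gripper_force: 2.5
t 8.3 tcp [0.5377 0.1675 0.1125] nest [0.0574 0.0005 0.1125] q [0.1  0.73 1.73 0.   0.68 0.31] F [-0.8 -0.5  6.2] gap 0.0 gf 2.544764122576453
```

View pics/w7.png

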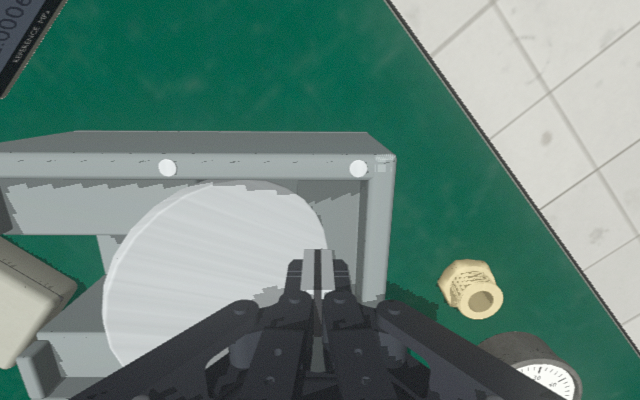

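The picture shows the fingertips (318,270) on the low edge of the cover. The cover gave way and slid about 8 mm down the slope, so I keep going, shifting slightly towards −x to clear the slope.

```bash
python3 -m inch '[{"dx":0,"dy":-0.4,"dz":0.2,"wx":0,"wy":0,"wz":0},{"dx":0,"dy":-0.3,"dz":0.3,"wx":0,"wy":0,"wz":0}]'
python3 -m inch '[{"dx":0,"dy":-0.2,"dz":0.3,"wx":0,"wy":0,"wz":0},{"dx":0,"dy":-0.1,"dz":0.2,"wx":0,"wy":0,"wz":0},{"dx":0,"dy":0,"dz":0,"wx":0,"wy":0,"wz":0}]'
python3 - <<'E'
from h import *
st();p=eyes.camera_params('wrist');im=eyes.snapshot('wrist');np.save('pics/w8.npy',im)
fitface(im,p,box=(100,300,60,310))
E
```

```text
t: 8.6
tcp_pos: [0.5297, 0.1688, 0.1059]
tool_rot: [0.775, 0.632, 0.0, 0.0]
force: [-0.3, -0.6, -0.0]
finger_gap: -0.003
gripper_force: 0.0
t: 8.98
tcp_pos: [0.5266, 0.1694, 0.1006]
tool_rot: [0.775, 0.632, -0.0, -0.0]
force: [0.3, 0.0, 1.0]
finger_gap: 0.001
gripper_force: 0.0
t 8.97 tcp [0.5266 0.1694 0.1006] nest [0.0462 0.     0.1006] q [ 0.11  0.74  1.75 -0.    0.64  0.31] F [0.3 0.  1. ] gap 0.001 gf 0.0
tilt 39.2 face centre [0.0758 0.0498 0.1466] rms mm 0.0 (150, 213, 62, 87)
```

```bash
python3 -m inch '[{"dx":0,"dy":0,"dz":-4,"wx":0,"wy":0,"wz":0},{"dx":0,"dy":1,"dz":-5,"wx":0,"wy":0,"wz":0},{"dx":0,"dy":1,"dz":-5,"wx":0,"wy":0,"wz":0},{"dx":0,"dy":1,"dz":0,"wx":0,"wy":0,"wz":0},{"dx":0,"dy":0,"dz":0,"wx":0,"wy":0,"wz":0},{"dx":0,"dy":0,"dz":0,"wx":0,"wy":0,"wz":0}]' 0.45
python3 - <<'E'
from h import *
st();p=eyes.camera_params('wrist');im=eyes.snapshot('wrist');np.save('pics/w9.npy',im);cv2.imwrite('pics/w9.png',im[...,::-1])
for t in(150,180,200):
    try: fitface(im,p,thr=t,g0=(1.05,.024,0,.053),box=(100,300,120,450))
    except Exception as e: print(e)
E
```

```text
t: 9.78
tcp_pos: [0.5548, 0.1632, 0.2391]
tool_rot: [0.775, 0.632, -0.002, -0.001]
force: [-0.6, -0.5, -0.3]
finger_gap: 0.45
gripper_force: 0.0
t 9.78 tcp [0.5548 0.1632 0.2391] nest [ 7.500e-02 -2.000e-04  2.391e-01] q [0.09 0.55 1.61 0.   0.99 0.3 ] F [-0.6 -0.5 -0.3] gap 0.45 gf 0.0
tilt 17.3 face centre [0.0082 0.0201 0.1156] rms mm 3.48 (137, 138, 154, 115)
tilt 48.2 face centre [0.0591 0.0378 0.3272] rms mm 0.0 (394, 100, 56, 56)
tilt 46.4 face centre [0.0671 0.033  0.3177] rms mm 0.0 (408, 100, 42, 49)
```

View pics/w9.png

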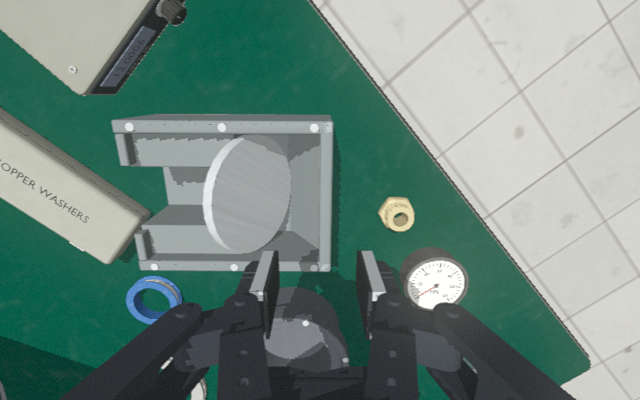

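The cover now leans steeply: raised rim at (205,205), face edge at right (291,180), top (260,135), bottom (238,254). I'll take row profiles for a clean fit.

```bash
python3 - <<'E'
from h import *
g=np.load('pics/w9.npy').astype(int).min(2)
for v in(150,180,210,240): print(v,g[v,196:300:2].tolist())
for u in(230,250,270): print(u,g[126:262:3,u].tolist())
E
```

```text
150 [160, 159, 162, 162, 162, 165, 160, 159, 161, 163, 161, 162, 186, 212, 210, 212, 213, 177, 163, 163, 159, 159, 159, 160, 159, 157, 158, 162, 161, 159, 159, 160, 159, 160, 156, 159, 132, 132, 128, 130, 128, 131, 130, 123, 114, 112, 106, 102, 103, 104, 103, 101]
180 [114, 116, 115, 114, 115, 214, 228, 231, 234, 215, 159, 165, 162, 161, 161, 159, 161, 162, 161, 164, 161, 158, 160, 161, 159, 160, 161, 161, 162, 163, 160, 156, 160, 160, 161, 160, 160, 162, 161, 158, 159, 160, 160, 162, 160, 159, 155, 152, 135, 139, 138, 138]
210 [107, 113, 108, 129, 224, 223, 225, 227, 174, 158, 159, 158, 157, 159, 156, 155, 155, 158, 158, 160, 159, 158, 161, 160, 161, 164, 160, 162, 159, 160, 159, 160, 159, 159, 160, 161, 159, 159, 161, 159, 160, 161, 160, 159, 160, 156, 110, 140, 139, 139, 138, 139]
240 [160, 161, 163, 161, 162, 165, 163, 162, 161, 170, 195, 200, 203, 170, 162, 160, 158, 156, 158, 157, 157, 158, 158, 159, 161, 161, 159, 159, 158, 160, 160, 159, 158, 157, 158, 158, 157, 97, 79, 112, 110, 106, 112, 108, 110, 107, 107, 108, 108, 105, 109, 108]
230 [165, 164, 140, 110, 114, 185, 204, 205, 177, 159, 159, 158, 162, 161, 159, 159, 160, 162, 162, 161, 165, 158, 161, 159, 159, 158, 164, 160, 158, 159, 159, 164, 160, 159, 162, 165, 160, 160, 156, 159, 157, 178, 161, 107, 108, 141]
250 [166, 163, 146, 121, 127, 150, 158, 160, 162, 159, 158, 162, 163, 159, 162, 159, 159, 159, 161, 158, 161, 162, 162, 161, 160, 161, 159, 158, 162, 159, 159, 158, 155, 162, 161, 158, 158, 161, 159, 159, 157, 160, 127, 108, 110, 130]
270 [166, 163, 150, 113, 120, 128, 126, 128, 132, 159, 158, 161, 159, 160, 159, 159, 162, 160, 162, 159, 157, 161, 161, 163, 164, 161, 161, 161, 159, 161, 160, 159, 158, 158, 156, 158, 156, 160, 97, 107, 104, 109, 154, 154, 153, 140]
```

```bash
python3 - <<'E'
from h import *
g=cv2.medianBlur(np.load('pics/w9.npy'),3).astype(int).min(2);p=eyes.camera_params('wrist')
q=[]
for v in range(146,246,4):
    r=g[v,196:300];i=np.where(r>183)[0]
    if len(i): l=i.max(); q.append((196+l+1,v))
    else: l=20
    j=np.where(r[l+15:]<148)[0]
    if len(j): q.append((196+l+15+j[0]-.5,v))
q=np.array(q,float)
M=R.from_rotvec(p['rvec']).as_matrix();c=W2N(-M.T@p['tvec'])
D=N.inv().apply((M.T@np.c_[(q[:,0]-p['cx'])/p['fx'],(q[:,1]-p['cy'])/p['fy'],np.ones(len(q))].T).T)
def f(a):
    n=np.array([np.sin(a[0]),0,np.cos(a[0])]);C=a[1:];t=((C-c)@n)/(D@n);return np.linalg.norm(c+D*t[:,None]-C,axis=1)-.05
s=least_squares(f,[1.05,.024,0,.053],loss='soft_l1',f_scale=.001);th,*C=s.x
print(np.rad2deg(th),np.round(C,4),'res mm',(1e3*f(s.x)).round(1).tolist())
C=np.array(C);n=np.array([np.sin(th),0,np.cos(th)]);u=np.array([-np.cos(th),0,np.sin(th)])
print('low corner',(C-.05*u-.009*n).round(4),'top mid edge',(C+.05*u-.0045*n).round(4),'at ledge x=.010: ', )
E
```

```text
58.47787504792803 [ 0.0216 -0.0048  0.0403] res mm [1.4, -6.5, 1.3, -8.9, 1.1, -3.9, 0.4, 0.1, 0.8, 0.7, 0.6, -1.0, -0.2, 0.5, 0.1, 1.1, -0.3, 0.4, -0.4, 0.0, -0.4, 0.0, -0.2, 0.4, 0.1, -0.7, -0.2, 0.3, -0.4, -0.1, -0.5, -0.2, -0.3, 0.2, -0.8, -0.8, -0.2, 0.2, -0.3, 0.0, -0.1, 0.3, 0.3, -0.4, 0.3, -0.4, -0.1, 0.1, 0.7, 0.3]
low corner [ 0.0401 -0.0048 -0.007 ] top mid edge [-0.0084 -0.0048  0.0806] at ledge x=.010:
```

```bash
python3 - <<'E'
from h import *
g=cv2.medianBlur(np.load('pics/w9.npy'),3).astype(int).min(2);p=eyes.camera_params('wrist')
q=[]
for v in range(158,246,4):
    r=g[v,196:300];l=np.where(r>183)[0].max(); q.append((196+l+1,v))
    j=np.where(r[l+15:]<148)[0]
    if len(j): q.append((196+l+15+j[0]-.5,v))
q=np.array(q,float)
M=R.from_rotvec(p['rvec']).as_matrix();c=W2N(-M.T@p['tvec'])
D=N.inv().apply((M.T@np.c_[(q[:,0]-p['cx'])/p['fx'],(q[:,1]-p['cy'])/p['fy'],np.ones(len(q))].T).T)
Z=lambda t:.005+.05*np.sin(t)+.009*np.cos(t)
def f(a):
    t0=a[0];n=np.array([np.sin(t0),0,np.cos(t0)]);C=np.array([a[1],a[2],Z(t0)]);t=((C-c)@n)/(D@n);return np.linalg.norm(c+D*t[:,None]-C,axis=1)-.05
s=least_squares(f,[1.05,.024,0],loss='soft_l1',f_scale=.001);th,x,y=s.x
C=np.array([x,y,Z(th)]);n=np.array([np.sin(th),0,np.cos(th)]);u=np.array([-np.cos(th),0,np.sin(th)])
print(np.rad2deg(th),C.round(4),'rms mm',(1e3*np.sqrt((f(s.x)**2).mean())).round(2),'model x',.010+.054/np.tan(th)-.05*np.cos(th)+.009*np.sin(th))
print('low corner',(C-.05*u-.009*n).round(4),'disc centre',(C-.0045*n).round(4),'top mid edge',(C+.05*u-.0045*n).round(4))
E
```

```text
61.38106499296744 [0.0247 0.0005 0.0532] rms mm 0.62 model x 0.023416233923570944
low corner [0.0408 0.0005 0.005 ] disc centre [0.0208 0.0005 0.051 ] top mid edge [-0.0032  0.0005  0.0949]
```

Tilt 61.4°, disc centre at nest (20.8, 0.5, 51.0) mm. This agrees with the ledge contact to about 1 mm, so step 1 looks met. Next, the edge grasp.

```bash
python3 - <<'E'
from h import *
th=np.deg2rad(61.4);C=np.array([.0208,.0005,.0510]);u=np.array([-np.cos(th),0,np.sin(th)])
Q=tool(YAW,90-61.4);print('y',N.inv().apply(Q.apply([0,1,0])).round(3),'z',N.inv().apply(Q.apply([0,0,1])).round(3))
s=sense();b=plan(nest(*(C+u*.095)),Q,.054)
plan(nest(*(C+u*.036)),Q,.054,n=6,start=b)
E
```

```text
y [ 0.878 -0.     0.479] z [ 0.479  0.    -0.878]
3 x {'dx': 0.04, 'dy': -4.48, 'dz': 1.21, 'wx': -9.62, 'wy': 0.01, 'wz': 0.08} tcp [0.432 0.19  0.182]
6 x {'dx': -0.0, 'dy': 0.0, 'dz': 0.98, 'wx': 0.0, 'wy': 0.0, 'wz': 0.0} tcp [0.46  0.184 0.13 ]
```

```bash
python3 -m inch '[{"dx":0,"dy":-3.4,"dz":0.8,"wx":-7.2,"wy":0,"wz":0},{"dx":0,"dy":-3.4,"dz":0.8,"wx":-7.2,"wy":0,"wz":0},{"dx":0,"dy":-3.4,"dz":0.8,"wx":-7.2,"wy":0,"wz":0},{"dx":0,"dy":-3.4,"dz":0.8,"wx":-7.2,"wy":0,"wz":0},{"dx":0,"dy":0,"dz":0,"wx":0,"wy":0,"wz":0},{"dx":0,"dy":0,"dz":0,"wx":0,"wy":0,"wz":0}]'
python3 - <<'E'
from h import *
th=np.deg2rad(61.4);C=np.array([.0208,.0005,.0510]);u=np.array([-np.cos(th),0,np.sin(th)])
Q=tool(YAW,90-61.4)
st();print(sense()['q']);plan(nest(*(C+u*.036)),Q,.054,n=6)
E
```

```text
t: 10.58
tcp_pos: [0.4614, 0.1746, 0.2013]
tool_rot: [0.764, 0.613, 0.112, 0.169]
force: [0.0, -0.1, -0.3]
finger_gap: 0.448
gripper_force: 0.0
t 10.57 tcp [0.4614 0.1746 0.2013] nest [-0.0187 -0.0082  0.2013] q [ 0.23  0.49  2.03 -0.67  0.33  1.06] F [ 0.  -0.1 -0.3] gap 0.448 gf 0.0
[ 0.22894276  0.49303852  2.02955726 -0.6743343   0.33247292  1.05749094]
6 x {'dx': 0.17, 'dy': -0.57, 'dz': 1.04, 'wx': -0.89, 'wy': 0.4, 'wz': -0.02} tcp [0.46  0.184 0.13 ]
```

```bash
python3 - <<'E'
from h import *
th=np.deg2rad(61.4);C=np.array([.0208,.0005,.0510]);u=np.array([-np.cos(th),0,np.sin(th)])
Q=tool(YAW,90-61.4)
plan(nest(*(C+u*.095)),Q,.054,n=4)
E
```

```text
4 x {'dx': 0.22, 'dy': -0.93, 'dz': 0.09, 'wx': -1.33, 'wy': 0.59, 'wz': -0.03} tcp [0.432 0.19  0.182]
```

```bash
python3 -m inch '[{"dx":0.2,"dy":-0.9,"dz":0.1,"wx":-1.3,"wy":0.6,"wz":0},{"dx":0.2,"dy":-0.9,"dz":0.1,"wx":-1.3,"wy":0.6,"wz":0},{"dx":0.2,"dy":-0.9,"dz":0.1,"wx":-1.3,"wy":0.6,"wz":0},{"dx":0.2,"dy":-0.9,"dz":0.1,"wx":-1.3,"wy":0.6,"wz":0},{"dx":0,"dy":0,"dz":0,"wx":0,"wy":0,"wz":0},{"dx":0,"dy":0,"dz":0,"wx":0,"wy":0,"wz":0}]'
python3 - <<'E'
from h import *
th=np.deg2rad(61.4);C=np.array([.0208,.0005,.0510]);u=np.array([-np.cos(th),0,np.sin(th)])
Q=tool(YAW,90-61.4)
st();b=plan(nest(*(C+u*.095)),Q,.054,n=2);plan(nest(*(C+u*.036)),Q,.054,n=5)
E
```

```text
t: 11.32
tcp_pos: [0.4346, 0.1893, 0.1846]
tool_rot: [0.752, 0.611, 0.155, 0.191]
force: [0.3, -0.1, -0.1]
finger_gap: 0.451
gripper_force: 0.0
t 11.32 tcp [0.4346 0.1893 0.1846] nest [-0.048   0.0007  0.1846] q [ 0.28  0.53  2.13 -1.43  0.23  1.86] F [ 0.3 -0.1 -0.1] gap 0.451 gf 0.0
2 x {'dx': -0.01, 'dy': -0.18, 'dz': 0.06, 'wx': -0.06, 'wy': 0.04, 'wz': 0.01} tcp [0.432 0.19  0.182]
5 x {'dx': -0.0, 'dy': -0.07, 'dz': 1.2, 'wx': -0.03, 'wy': 0.01, 'wz': 0.0} tcp [0.46  0.184 0.13 ]
```

q4 has run to its limit of −1.43: leaning to the right of the arm plane is at the edge of reach. I'll fit a quick kinematic model from the logged poses, so I can choose an approach direction within the disc plane and a mat pose that stay in range.

```bash
cat > kin.py <<'E'
from h import *
d=[([-1.417,.527,1.433,0,1.181,-.178],[.2035,-.5904,.303]),([-.64,.19,1.54,0,1.41,.59],[.4506,-.1996,.4517]),([.2,.43,1.97,0,.74,.4],[.394,.1932,.2186]),
([.18,.67,1.98,0,.49,.39],[.4219,.1911,.1129]),([.17,.67,1.95,0,.52,.37],[.438,.1879,.1131]),([.1,.73,1.73,0,.68,.31],[.5377,.1675,.1125]),([.09,.55,1.61,0,.99,.3],[.5548,.1632,.2391]),
([.11,.74,1.75,0,.64,.31],[.5266,.1694,.1006]),([.22894,.49304,2.02956,-.67433,.33247,1.05749],[.4614,.1746,.2013])]
RR=lambda q:R.from_euler('z',q[0])*R.from_euler('y',q[1]+q[2])*R.from_euler('z',q[3])*R.from_euler('y',q[4])*R.from_euler('z',q[5]+np.pi/2)
def fk(q,k):
    a1,L1,L2,h,off,d6=k; b=R.from_euler('z',q[0]); r=a1+L1*np.sin(q[1])+L2*np.sin(q[1]+q[2]); z=h+L1*np.cos(q[1])+L2*np.cos(q[1]+q[2])
    T=RR(q); return b.apply([r,off,z])+T.apply([0,0,d6]),T
s=sense();d.append((s['q'],s['tcp_pos']))
K=least_squares(lambda k:np.concatenate([fk(q,k)[0]-p for q,p in d]),[0,.4,.4,.3,.11,.2]).x
lo=np.array([-3.08,-.75,.22,-1.43,0,-2.85]);hi=np.array([3.08,2.2,2.44,4.57,2.65,2.85])
def ik(P,Q,q0=None):
    best=None
    for q4 in ([q0[3]] if q0 is not None else (-1,0.5,1.5,3,4)):
        for q6 in ([q0[5]] if q0 is not None else (-2,0,2)):
            g=np.array([np.arctan2(P[1],P[0])-.2,.6,1.9,q4,.5,q6]) if q0 is None else np.array(q0)
            f=lambda q:np.r_[(fk(q,K)[0]-P)*5,(fk(q,K)[1].inv()*Q).as_rotvec()]
            r=least_squares(f,np.clip(g,lo+.02,hi-.02),bounds=(lo,hi))
            if best is None or r.cost<best[0]-1e-9: best=(r.cost,r.x)
    return best
E
python3 - <<'E'
from kin import *
print('K',K.round(3),'resid mm',[float((1e3*np.linalg.norm(fk(q,K)[0]-p)).round(1)) for q,p in d],'rot err',(RR(s['q']).inv()*R.from_quat(s['tool_rot'])).magnitude())
th=np.deg2rad(61.4);C=np.array([.0208,.0005,.0510]);u=np.array([-np.cos(th),0,np.sin(th)]);n=np.array([np.sin(th),0,np.cos(th)])
for phi in(0,10,15,20,25,30,35):
    f=np.deg2rad(phi);z=-u*np.cos(f)+np.array([0,1,0])*np.sin(f)
    Q=N*R.from_matrix(np.c_[np.cross(n,z),n,z])
    for dep in(.095,.036):
        P=nest(*(C-z*dep))-Q.apply([0,0,.054]);b=ik(P,Q);b2=ik(P,Q*R.from_euler('z',np.pi));print(phi,dep,'cost',b[0].round(5),b[1].round(2),'| rolled',b2[0].round(5),b2[1].round(2))
# mat: low edge; tool pointing az, el below horizontal, tool y = +-; n down side
M=np.array([.470,-.170,.0085])
for az in range(-180,180,30):
    for el in(35,45):
        e,a=np.deg2rad([el,az]);z=np.array([np.cos(e)*np.cos(a),np.cos(e)*np.sin(a),-np.sin(e)])
        n2=-np.array([np.sin(e)*np.cos(a),np.sin(e)*np.sin(a),np.cos(e)]) # plain face normal, down
        Q=R.from_matrix(np.c_[np.cross(n2,z),n2,z]);c=M+[0,0,.05*np.sin(e)]
        P=c-z*.036-Q.apply([0,0,.054]);
        o=[ik(P,Q*R.from_euler('z',k)) for k in(0,np.pi)]
        if min(q[0] for q in o)<1e-4: print('mat az',az,el,[(q[0].round(5),q[1].round(2).tolist()) for q in o])
E
```

```text
K [0.016 0.435 0.375 0.267 0.109 0.176] resid mm [39.9, 14.5, 27.4, 18.0, 11.3, 15.7, 20.7, 14.6, 21.7, 32.6] rot err 4.024558464266192e-16
0 0.095 cost 0.0 [ 0.26  0.44  2.17 -1.25  0.23  1.66] | rolled 0.0 [ 0.26  0.44  2.17 -1.25  0.23 -1.48]
0 0.036 cost 0.0 [0.23 0.6  2.12 4.52 0.21 2.15] | rolled 0.0 [ 0.23  0.6   2.12  4.52  0.21 -0.99]
10 0.095 cost 0.0 [ 0.12  0.41  2.27  2.93  0.06 -2.64] | rolled 0.0 [0.12 0.41 2.27 2.93 0.06 0.5 ]
10 0.036 cost 0.0 [ 0.12  0.58  2.2   3.07  0.17 -2.78] | rolled 0.0 [0.12 0.58 2.2  3.07 0.17 0.36]
15 0.095 cost 0.0 [ 0.04  0.4   2.31  2.26  0.18 -2.05] | rolled 0.0 [0.04 0.4  2.31 2.26 0.18 1.09]
15 0.036 cost 0.0 [ 0.06  0.58  2.23  2.61  0.25 -2.38] | rolled 0.0 [0.06 0.58 2.23 2.61 0.25 0.76]
20 0.095 cost 0.0 [-0.04  0.41  2.34  2.09  0.31 -1.96] | rolled 0.0 [-0.04  0.41  2.34  2.09  0.31  1.18]
20 0.036 cost 0.0 [ 0.    0.59  2.26  2.37  0.35 -2.22] | rolled 0.0 [0.   0.59 2.26 2.37 0.35 0.93]
25 0.095 cost 0.0 [-0.12  0.43  2.36  1.99  0.43 -1.95] | rolled 0.0 [-0.12  0.43  2.36  1.99  0.43  1.19]
25 0.036 cost 0.0 [-0.06  0.61  2.2
[... 2596 characters left out ...]
.52, 0.56, 1.46, -2.76])]
mat az 90 45 [(np.float64(0.0), [-0.84, 0.91, 1.6, 0.51, 1.31, 0.42]), (np.float64(0.0), [-0.84, 0.91, 1.6, 0.51, 1.31, -2.72])]
mat az 120 35 [(np.float64(0.0), [-0.72, 1.12, 1.24, 0.27, 1.71, 0.23]), (np.float64(0.00155), [-0.71, 1.13, 1.23, 0.27, 1.72, -2.85])]
mat az 120 45 [(np.float64(0.0), [-0.7, 1.01, 1.36, 0.24, 1.53, 0.24]), (np.float64(0.00117), [-0.69, 1.01, 1.35, 0.24, 1.54, -2.85])]
mat az 150 35 [(np.float64(0.0), [-0.55, 1.19, 1.08, -0.03, 1.83, -0.02]), (np.float64(0.03392), [-0.56, 1.19, 1.08, -0.06, 1.84, 2.85])]
mat az 150 45 [(np.float64(0.0), [-0.56, 1.06, 1.23, -0.02, 1.63, -0.02]), (np.float64(0.03362), [-0.58, 1.05, 1.25, -0.0, 1.62, 2.85])]
```

```bash
python3 - <<'E'
s=open('kin.py').read()
s=s.replace("a1,L1,L2,h,off,d6=k;","a1,L1,L2,h,off,d6,e,ez=k;").replace("L2*np.sin(q[1]+q[2]);","L2*np.sin(q[1]+q[2])+e*np.cos(q[1]+q[2]);").replace("L2*np.cos(q[1]+q[2])\n","L2*np.cos(q[1]+q[2])-e*np.sin(q[1]+q[2])\n").replace("T.apply([0,0,d6])","T.apply([0,0,d6])+RR(np.r_[q[:5],-np.pi/2]).apply([ez,0,0])").replace(".11,.2]",".11,.2,0,0]")
open('kin.py','w').write(s)
E
python3 - <<'E'
from kin import *
print('K',K.round(3),'resid mm',[float((1e3*np.linalg.norm(fk(q,K)[0]-p)).round(1)) for q,p in d])
th=np.deg2rad(61.4);C=np.array([.0208,.0005,.0510]);u=np.array([-np.cos(th),0,np.sin(th)]);n=np.array([np.sin(th),0,np.cos(th)])
for phi in(-10,-15,-20,-25,-30):
    f=np.deg2rad(phi);z=-u*np.cos(f)+np.array([0,1,0])*np.sin(f)
    Q=N*R.from_matrix(np.c_[np.cross(n,z),n,z])
    for dep in(.095,.036):
        P=nest(*(C-z*dep))-Q.apply([0,0,.054]);b=ik(P,Q,s['q']);print(phi,dep,'cost',b[0].round(5),b[1].round(2))
E
```

```text
K [ 0.     0.589  0.391  0.275  0.111  0.226  0.115 -0.   ] resid mm [0.7, 2.4, 0.9, 1.8, 2.6, 2.4, 1.7, 4.4, 0.3, 0.0]
-10 0.095 cost 0.0 [ 0.42  0.57  2.02 -1.11  0.49  1.66]
-10 0.036 cost 0.0 [ 0.36  0.69  2.02 -1.36  0.42  1.88]
-15 0.095 cost 0.0 [ 0.47  0.6   1.96 -1.02  0.61  1.62]
-15 0.036 cost 0.0 [ 0.41  0.71  1.96 -1.22  0.54  1.78]
-20 0.095 cost 0.0 [ 0.52  0.64  1.89 -0.97  0.74  1.6 ]
-20 0.036 cost 0.0 [ 0.45  0.74  1.91 -1.12  0.65  1.72]
-25 0.095 cost 0.0 [ 0.55  0.68  1.83 -0.93  0.86  1.58]
-25 0.036 cost 0.0 [ 0.48  0.77  1.85 -1.05  0.76  1.68]
-30 0.095 cost 0.0 [ 0.58  0.72  1.76 -0.9   0.97  1.57]
-30 0.036 cost 0.0 [ 0.51  0.8   1.79 -1.01  0.88  1.65]
```

The model now fits to a few mm. Approaching 15° to one side within the disc plane keeps all joints in range.

```bash
cat >> h.py <<'E'
th=np.deg2rad(61.4);C=np.array([.0208,.0005,.0510]);u=np.array([-np.cos(th),0,np.sin(th)]);n=np.array([np.sin(th),0,np.cos(th)])
f=np.deg2rad(-15);zg=-u*np.cos(f)+np.array([0,1,0])*np.sin(f);QG=N*R.from_matrix(np.c_[np.cross(n,zg),n,zg])
E
python3 - <<'E'
from h import *
b=plan(nest(*(C-zg*.095)),QG,.054,n=4);plan(nest(*(C-zg*.036)),QG,.054,n=5,start=b)
E
```

```text
4 x {'dx': 0.97, 'dy': -0.09, 'dz': 0.06, 'wx': -0.03, 'wy': -3.73, 'wz': 0.01} tcp [0.442 0.227 0.177]
5 x {'dx': -0.0, 'dy': -0.0, 'dz': 1.18, 'wx': 0.0, 'wy': 0.0, 'wz': 0.0} tcp [0.466 0.206 0.127]
```

```bash
python3 -m inch '[{"dx":1,"dy":-0.1,"dz":0,"wx":0,"wy":-3.7,"wz":0},{"dx":1,"dy":-0.1,"dz":0,"wx":0,"wy":-3.7,"wz":0},{"dx":1,"dy":-0.1,"dz":0,"wx":0,"wy":-3.7,"wz":0},{"dx":1,"dy":-0.1,"dz":0,"wx":0,"wy":-3.7,"wz":0},{"dx":0,"dy":0,"dz":0,"wx":0,"wy":0,"wz":0},{"dx":0,"dy":0,"dz":0,"wx":0,"wy":0,"wz":0}]'
python3 - <<'E'
from h import *
st();plan(nest(*(C-zg*.095)),QG,.054,n=1);plan(nest(*(C-zg*.036)),QG,.054,n=5)
p=eyes.camera_params('wrist');im=eyes.snapshot('wrist');cv2.imwrite('pics/w10.png',im[...,::-1])
print('expected rim px',proj('wrist',np.array([nest(*(C-zg*.05)),nest(*(C-zg*.05+.0045*n)),nest(*(C-zg*.05-.0045*n))]),p).round(1))
E
```

```text
t: 12.08
tcp_pos: [0.4398, 0.2281, 0.179]
tool_rot: [0.766, 0.581, 0.056, 0.267]
force: [0.5, 0.0, 0.2]
finger_gap: 0.454
gripper_force: 0.0
t 12.07 tcp [0.4398 0.2281 0.179 ] nest [-0.0509  0.0397  0.179 ] q [ 0.48  0.6   1.96 -1.01  0.61  1.61] F [0.5 0.  0.2] gap 0.454 gf 0.0
1 x {'dx': 0.0, 'dy': 0.17, 'dz': 0.28, 'wx': -0.27, 'wy': -0.13, 'wz': 0.0} tcp [0.442 0.227 0.177]
5 x {'dx': -0.0, 'dy': 0.04, 'dz': 1.24, 'wx': -0.05, 'wy': -0.03, 'wz': 0.0} tcp [0.466 0.206 0.127]
expected rim px [[319.8 239.2]
 [327.5 239.2]
 [312.2 239.2]]
```

View pics/w10.png

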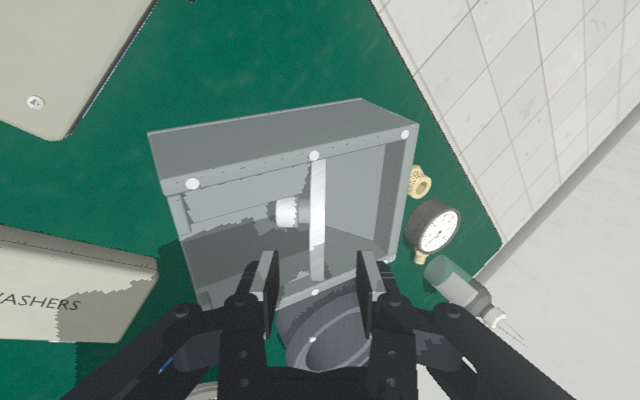

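The picture shows the cover edge-on as a bright bar at column 317, rows 160–280, midway between the pads. The knob is on the left at (285,212), so it is aligned. I go in and grip.

```bash
python3 -m inch '[{"dx":0,"dy":0,"dz":1.2,"wx":0,"wy":0,"wz":0},{"dx":0,"dy":0,"dz":1.2,"wx":0,"wy":0,"wz":0},{"dx":0,"dy":0,"dz":1.2,"wx":0,"wy":0,"wz":0},{"dx":0,"dy":0,"dz":1.2,"wx":0,"wy":0,"wz":0},{"dx":0,"dy":0,"dz":1.2,"wx":0,"wy":0,"wz":0},{"dx":0,"dy":0,"dz":0,"wx":0,"wy":0,"wz":0}]'
python3 -m inch '[{"dx":0,"dy":0,"dz":0,"wx":0,"wy":0,"wz":0},{"dx":0,"dy":0,"dz":0,"wx":0,"wy":0,"wz":0},{"dx":0,"dy":0,"dz":0,"wx":0,"wy":0,"wz":0},{"dx":0,"dy":0,"dz":0,"wx":0,"wy":0,"wz":0}]' 0 70
python3 - <<'E'
from h import *
st();print(W2N(sense()['tcp_pos']), W2N(nest(*(C-zg*.09))))
E
```

```text
t: 12.88
tcp_pos: [0.4635, 0.2067, 0.1267]
tool_rot: [0.767, 0.581, 0.055, 0.267]
force: [-0.1, -0.5, 0.1]
finger_gap: 0.447
gripper_force: 0.0
t: 13.38
tcp_pos: [0.4636, 0.2079, 0.1285]
tool_rot: [0.766, 0.581, 0.056, 0.268]
force: [-1.1, 0.4, 6.7]
finger_gap: 0.094
gripper_force: 70.2
t 13.38 tcp [0.4636 0.2079 0.1285] nest [-0.0234  0.0248  0.1285] q [ 0.41  0.71  1.96 -1.21  0.53  1.77] F [-1.1  0.4  6.7] gap 0.094 gf 70.15765428543091
[-0.02339645  0.02481416  0.12852586] [-0.02081427  0.02379371  0.12732598]
```

```bash
cat >> kin.py <<'E'
MAT=np.array([.470,-.170,.0085])
def matpose(az,el,dep=.036,up=0):
    e,a=np.deg2rad([el,az]);z=np.array([np.cos(e)*np.cos(a),np.cos(e)*np.sin(a),-np.sin(e)])
    n2=-np.array([np.sin(e)*np.cos(a),np.sin(e)*np.sin(a),np.cos(e)]);Q=R.from_matrix(np.c_[np.cross(n2,z),n2,z])
    return MAT+[0,0,.05*np.sin(e)+up]-z*dep, Q
E
python3 - <<'E'
from kin import *
s=sense();r0=R.from_quat(s['tool_rot']);print('up in tool',r0.inv().apply([0,0,1]).round(3))
for az in(120,150,165,180,-165,-150,-120):
  for el in(38,):
    G,Q=matpose(az,el);P=G-Q.apply([0,0,.054]);c=ik(P,Q);print(az,el,c[0].round(5),c[1].round(2),'rot',np.rad2deg((r0.inv()*Q).magnitude()).round(0),P.round(3))
E
```

```text
up in tool [-0.225  0.476 -0.85 ]
120 38 0.0 [-0.73  1.01  1.33  0.25  1.68  0.23] rot 94.0 [ 0.505 -0.231  0.095]
150 38 0.0 [-0.56  1.04  1.22 -0.03  1.79 -0.03] rot 84.0 [ 0.531 -0.205  0.095]
165 38 0.0 [-0.47  1.04  1.21 -0.17  1.78 -0.16] rot 82.0 [ 0.539 -0.188  0.095]
180 38 0.0 [-0.38  1.04  1.24 -0.3   1.73 -0.29] rot 82.0 [ 0.541 -0.17   0.095]
-165 38 0.0 [-0.3   1.02  1.3  -0.44  1.64 -0.4 ] rot 84.0 [ 0.539 -0.152  0.095]
-150 38 0.0 [-0.23  0.99  1.39 -0.57  1.52 -0.49] rot 88.0 [ 0.531 -0.135  0.095]
-120 38 0.0 [-0.11  0.93  1.64 -0.88  1.21 -0.55] rot 102.0 [ 0.505 -0.109  0.095]
```

```bash
python3 -m inch '[{"dx":-0.3,"dy":0.7,"dz":-1.3,"wx":0,"wy":0,"wz":0},{"dx":-0.6,"dy":1.2,"dz":-2.1,"wx":0,"wy":0,"wz":0},{"dx":-1.1,"dy":2.4,"dz":-4.2,"wx":0,"wy":0,"wz":0},{"dx":-1.1,"dy":2.4,"dz":-4.2,"wx":0,"wy":0,"wz":0},{"dx":-1.1,"dy":2.4,"dz":-4.2,"wx":0,"wy":0,"wz":0},{"dx":0,"dy":0,"dz":0,"wx":0,"wy":0,"wz":0}]'
python3 - <<'E'
from kin import *
st();s=sense();G,Q=matpose(180,38,up=.12)
b=plan(G,Q,.054,n=12)
p0,r0=s['tcp_pos'],R.from_quat(s['tool_rot']);rel=(r0.inv()*Q).as_rotvec();q=s['q']
for k in range(1,13):
    P=p0+(b[0]-p0)*k/12;c=ik(P,r0*R.from_rotvec(rel*k/12),q);q=c[1]
    if k%2==0: print(k,c[0].round(5),q.round(2))
E
```

```text
t: 14.12
tcp_pos: [0.4662, 0.2089, 0.3199]
tool_rot: [0.767, 0.58, 0.06, 0.268]
force: [-0.2, -0.4, -3.6]
finger_gap: 0.088
gripper_force: 69.2
t 14.12 tcp [0.4662 0.2089 0.3199] nest [-0.0211  0.0263  0.3199] q [ 0.41  0.35  1.83 -0.7   0.83  1.13] F [-0.2 -0.4 -3.6] gap 0.088 gf 69.1725504398346
12 x {'dx': -2.84, 'dy': 1.4, 'dz': 1.27, 'wx': 6.52, 'wy': 0.77, 'wz': -1.91} tcp [ 0.541 -0.17   0.215]
2 0.0 [ 0.21  0.35  1.8  -0.41  0.88  0.69]
4 0.0 [ 0.04  0.41  1.74 -0.24  1.02  0.35]
6 0.0 [-0.11  0.49  1.65 -0.18  1.22  0.11]
8 0.0 [-0.22  0.61  1.53 -0.18  1.44 -0.06]
10 0.0 [-0.31  0.74  1.39 -0.23  1.66 -0.21]
12 0.0 [-0.38  0.88  1.23 -0.32  1.89 -0.35]
```

```bash
python3 -m inch '[{"dx":-2.85,"dy":1.4,"dz":1.25,"wx":6.5,"wy":0.8,"wz":-1.9},{"dx":-2.85,"dy":1.4,"dz":1.25,"wx":6.5,"wy":0.8,"wz":-1.9},{"dx":-2.85,"dy":1.4,"dz":1.25,"wx":6.5,"wy":0.8,"wz":-1.9},{"dx":-2.85,"dy":1.4,"dz":1.25,"wx":6.5,"wy":0.8,"wz":-1.9},{"dx":-2.85,"dy":1.4,"dz":1.25,"wx":6.5,"wy":0.8,"wz":-1.9},{"dx":-2.85,"dy":1.4,"dz":1.25,"wx":6.5,"wy":0.8,"wz":-1.9}]'
python3 -m inch '[{"dx":-2.85,"dy":1.4,"dz":1.25,"wx":6.5,"wy":0.8,"wz":-1.9},{"dx":-2.85,"dy":1.4,"dz":1.25,"wx":6.5,"wy":0.8,"wz":-1.9},{"dx":-2.85,"dy":1.4,"dz":1.25,"wx":6.5,"wy":0.8,"wz":-1.9},{"dx":-2.85,"dy":1.4,"dz":1.25,"wx":6.5,"wy":0.8,"wz":-1.9},{"dx":-2.85,"dy":1.4,"dz":1.25,"wx":6.5,"wy":0.8,"wz":-1.9},{"dx":-2.85,"dy":1.4,"dz":1.25,"wx":6.5,"wy":0.8,"wz":-1.9},{"dx":0,"dy":0,"dz":0,"wx":0,"wy":0,"wz":0}]'
python3 - <<'E'
from kin import *
st();G,Q=matpose(180,38,up=.12);a=plan(G,Q,.054,n=4);G,Q=matpose(180,38,up=.01);plan(G,Q,.054,n=4)
E
```

```text
t: 14.88
tcp_pos: [0.5142, 0.0102, 0.2973]
tool_rot: [0.748, 0.648, -0.138, -0.026]
force: [0.1, 0.2, -2.5]
finger_gap: 0.089
gripper_force: 69.1
t: 15.75
tcp_pos: [0.5382, -0.1738, 0.2083]
tool_rot: [0.635, 0.633, -0.311, -0.314]
force: [-0.6, -0.2, -3.4]
finger_gap: 0.09
gripper_force: 69.4
t 15.75 tcp [ 0.5382 -0.1738  0.2083] nest [ 0.1277 -0.3335  0.2083] q [-0.39  0.88  1.24 -0.32  1.88 -0.34] F [-0.6 -0.2 -3.4] gap 0.09 gf 69.40855979919434
4 x {'dx': 0.09, 'dy': -0.09, 'dz': -0.15, 'wx': -0.12, 'wy': -0.07, 'wz': -0.02} tcp [ 0.541 -0.17   0.215]
4 x {'dx': 0.09, 'dy': 2.09, 'dz': 1.53, 'wx': -0.12, 'wy': -0.07, 'wz': -0.02} tcp [ 0.541 -0.17   0.105]
```

```bash
python3 -m inch '[{"dx":0.1,"dy":2.1,"dz":1.5,"wx":0,"wy":0,"wz":0},{"dx":0.1,"dy":2.1,"dz":1.5,"wx":0,"wy":0,"wz":0},{"dx":0.1,"dy":2.1,"dz":1.5,"wx":0,"wy":0,"wz":0},{"dx":0.1,"dy":2.1,"dz":1.5,"wx":0,"wy":0,"wz":0},{"dx":0,"dy":0,"dz":0,"wx":0,"wy":0,"wz":0}]'
python3 -m inch '[{"dx":0,"dy":0.3,"dz":0.2,"wx":0,"wy":0,"wz":0},{"dx":0,"dy":0.3,"dz":0.2,"wx":0,"wy":0,"wz":0},{"dx":0,"dy":0,"dz":0,"wx":0,"wy":0,"wz":0}]'
python3 - <<'E'
from kin import *
st();G,Q=matpose(180,38,up=0);a=plan(G,Q,.054,n=1)
E
```

```text
t: 16.38
tcp_pos: [0.5426, -0.1674, 0.1088]
tool_rot: [0.635, 0.634, -0.311, -0.313]
force: [-1.3, 0.5, -2.6]
finger_gap: 0.087
gripper_force: 69.6
t: 16.75
tcp_pos: [0.5443, -0.1684, 0.1047]
tool_rot: [0.636, 0.634, -0.31, -0.311]
force: [0.5, -0.4, -2.7]
finger_gap: 0.09
gripper_force: 69.7
t 16.75 tcp [ 0.5443 -0.1684  0.1047] nest [ 0.1326 -0.327   0.1047] q [-0.38  1.02  1.24 -0.3   1.75 -0.29] F [ 0.5 -0.4 -2.7] gap 0.09 gf 69.65746521949768
1 x {'dx': -0.16, 'dy': 0.58, 'dz': 0.88, 'wx': -0.08, 'wy': -0.08, 'wz': -0.13} tcp [ 0.541 -0.17   0.095]
```

```bash
python3 -m inch '[{"dx":0,"dy":0.25,"dz":0.25,"wx":0,"wy":0,"wz":0},{"dx":0,"dy":0.25,"dz":0.25,"wx":0,"wy":0,"wz":0},{"dx":0,"dy":0,"dz":0,"wx":0,"wy":0,"wz":0}]'
python3 -m inch '[{"dx":0,"dy":0.2,"dz":0.2,"wx":0,"wy":0,"wz":0},{"dx":0,"dy":0,"dz":0,"wx":0,"wy":0,"wz":0}]'
```

```text
t: 17.12
tcp_pos: [0.543, -0.1681, 0.0969]
tool_rot: [0.636, 0.634, -0.311, -0.311]
force: [-0.1, -0.9, -2.1]
finger_gap: 0.094
gripper_force: 69.7
t: 17.38
tcp_pos: [0.5431, -0.1683, 0.095]
tool_rot: [0.636, 0.634, -0.311, -0.311]
force: [0.6, 0.6, 0.5]
finger_gap: 0.096
gripper_force: 70.0
```

```bash
python3 - <<'E'
from kin import *
st();s=sense();r0=R.from_quat(s['tool_rot']);low=s['tcp_pos']+r0.apply([0,.0045,.140])
print('low edge',low.round(4),'el',np.rad2deg(np.arcsin(-r0.apply([0,0,1])[2])))
G,Q=matpose(180,30);P=low-Q.apply([0,.0045,.140]);plan(P,Q,n=2)
c=ik(P,Q,s['q']);print(c)
E
```

```text
t 17.38 tcp [ 0.5431 -0.1683  0.095 ] nest [ 0.1313 -0.3271  0.095 ] q [-0.38  1.04  1.24 -0.3   1.73 -0.29] F [0.6 0.6 0.5] gap 0.096 gf 69.99828100204468
low edge [ 0.4352 -0.1681  0.0056] el 37.836542798046686
2 x {'dx': 0.01, 'dy': 0.96, 'dz': 0.0, 'wx': 3.92, 'wy': -0.04, 'wz': -0.06} tcp [ 0.554 -0.168  0.079]
(np.float64(8.175572613923816e-32), array([-0.36650145,  1.12226451,  1.13961084, -0.3318513 ,  1.88002063,
       -0.2941013 ]))
```

```bash
python3 -m inch '[{"dx":0,"dy":0.95,"dz":0,"wx":3.9,"wy":0,"wz":0},{"dx":0,"dy":0.95,"dz":0,"wx":3.9,"wy":0,"wz":0},{"dx":0,"dy":0,"dz":0,"wx":0,"wy":0,"wz":0}]'
python3 -m inch '[{"dx":0,"dy":0,"dz":0,"wx":0,"wy":0,"wz":0},{"dx":0,"dy":0,"dz":0,"wx":0,"wy":0,"wz":0}]' 0.25
python3 -m inch '[{"dx":0,"dy":0,"dz":-1.5,"wx":0,"wy":0,"wz":0},{"dx":0,"dy":0,"dz":-1.5,"wx":0,"wy":0,"wz":0},{"dx":0,"dy":0,"dz":-1.5,"wx":0,"wy":0,"wz":0},{"dx":0,"dy":0,"dz":-2,"wx":0,"wy":0,"wz":0},{"dx":0,"dy":0,"dz":-3,"wx":0,"wy":0,"wz":0},{"dx":0,"dy":0,"dz":-3,"wx":0,"wy":0,"wz":0}]'
```

```text
t: 17.75
tcp_pos: [0.5538, -0.1683, 0.0788]
tool_rot: [0.613, 0.611, -0.354, -0.354]
force: [-1.1, -1.5, 2.1]
finger_gap: 0.091
gripper_force: 69.9
t: 18.0
tcp_pos: [0.5538, -0.1682, 0.0793]
tool_rot: [0.614, 0.612, -0.352, -0.353]
force: [0.1, -0.8, -1.7]
finger_gap: 0.253
gripper_force: 0.6
t: 18.75
tcp_pos: [0.6626, -0.1685, 0.143]
tool_rot: [0.613, 0.612, -0.353, -0.354]
force: [-0.3, 0.6, 0.3]
finger_gap: 0.249
gripper_force: 0.0
```

```bash
python3 - <<'E'
from kin import *
b=plan([.47,-.168,.28],tool(0),n=8);s=sense();print(ik(*b,s['q']))
E
```

```text
8 x {'dx': 0.0, 'dy': -3.09, 'dz': -0.09, 'wx': -7.49, 'wy': -0.01, 'wz': -0.02} tcp [ 0.47  -0.168  0.28 ]
(np.float64(2.342080487330139e-23), array([-5.68217704e-01,  3.92483869e-01,  1.76819966e+00, -4.20227386e-12,
        9.80909123e-01, -5.68217704e-01]))
```

```bash
python3 -m inch '[{"dx":0,"dy":-3.1,"dz":-0.1,"wx":-7.5,"wy":0,"wz":0},{"dx":0,"dy":-3.1,"dz":-0.1,"wx":-7.5,"wy":0,"wz":0},{"dx":0,"dy":-3.1,"dz":-0.1,"wx":-7.5,"wy":0,"wz":0},{"dx":0,"dy":-3.1,"dz":-0.1,"wx":-7.5,"wy":0,"wz":0},{"dx":0,"dy":-3.1,"dz":-0.1,"wx":-7.5,"wy":0,"wz":0},{"dx":0,"dy":-3.1,"dz":-0.1,"wx":-7.5,"wy":0,"wz":0},{"dx":0,"dy":-3.1,"dz":-0.1,"wx":-7.5,"wy":0,"wz":0},{"dx":0,"dy":-3.1,"dz":-0.1,"wx":-7.5,"wy":0,"wz":0},{"dx":0,"dy":0,"dz":0,"wx":0,"wy":0,"wz":0},{"dx":0,"dy":0,"dz":0,"wx":0,"wy":0,"wz":0}]' 0.6
python3 - <<'E'
from kin import *
st();p=eyes.camera_params('wrist');im=eyes.snapshot('wrist');np.save('pics/w11.npy',im);cv2.imwrite('pics/w11.png',im[...,::-1])
g=im.astype(int)
for thr in(120,150,190):
  for cn in cv2.findContours((g.min(2)>thr).astype(np.uint8),0,1)[0]:
    a=cv2.contourArea(cn)
    if a>300:
        e=cv2.fitEllipse(cn);print(thr,a,np.round(e[0],1),np.round(e[1],1),ray('wrist',*e[0],.013,p).round(4),ray('wrist',*e[0],.039,p).round(4))
E
```

```text
t: 20.0
tcp_pos: [0.4698, -0.1684, 0.2804]
tool_rot: [0.708, 0.706, 0.0, 0.002]
force: [-0.1, 0.6, -0.1]
finger_gap: 0.6
gripper_force: 0.0
t 20.0 tcp [ 0.4698 -0.1684  0.2804] nest [ 0.0596 -0.3423  0.2804] q [-0.57  0.39  1.77  0.    0.98 -0.57] F [-0.1  0.6 -0.1] gap 0.6 gf 0.0
120 769.5 [441.  386.5] [29.2 41.8] [ 0.642  -0.4737  0.013 ] [ 0.6287 -0.4439  0.039 ]
120 477.0 [198.2 387.2] [19.8 37.7] [ 0.3064 -0.4726  0.013 ] [ 0.319  -0.4429  0.039 ]
120 7243.5 [329.5 336.7] [ 78.7 146.6] [ 0.4866 -0.3877  0.013 ] [ 0.4853 -0.3645  0.039 ]
120 7098.0 [ 34.1 339. ] [ 94.1 131.2] [ 0.1043 -0.3892  0.013 ] [ 0.1325 -0.3659  0.039 ]
120 480.5 [390.1 278.4] [13.  60.1] [ 0.5592 -0.3011  0.013 ] [ 0.5523 -0.2845  0.039 ]
120 1789.0 [222.3 236.4] [ 45.8 123.6] [ 0.3616 -0.2444  0.013 ] [ 0.37   -0.2323  0.039 ]
120 2889.0 [468.5 188.9] [56.6 65. ] [ 0.6374 -0.1882  0.013 ] [ 0.6245 -0.1804  0.039 ]
120 32993.0 [554.9 280. ] [237.2 245.7] [ 0.76   -0.3042  0.013 ] [ 0.7376 -0.2874  0.039 ]
120 6563.5 [326.  169.5] [90.3 92.5] [ 0.4805 -0.166   0.013 ] [ 0.4797 -0.1599  0.039 ]
120 790.0 [
[... 2678 characters left out ...]
.6 232.2] [71.9 90.6] [ 0.7619 -0.2407  0.013 ] [ 0.7394 -0.2288  0.039 ]
190 720.0 [558.2 194.8] [  9.7 121.2] [ 0.7378 -0.1953  0.013 ] [ 0.7172 -0.1869  0.039 ]
190 1005.0 [217.4 204.9] [ 23.8 105.7] [ 0.3599 -0.2059  0.013 ] [ 0.3684 -0.1967  0.039 ]
190 1886.0 [624.1 199. ] [34.9 82.8] [ 0.8127 -0.2004  0.013 ] [ 0.7863 -0.1916  0.039 ]
190 2735.0 [468.9 189.1] [54.6 63.8] [ 0.6379 -0.1885  0.013 ] [ 0.6249 -0.1806  0.039 ]
190 6357.5 [326.1 169.6] [89.1 90.9] [ 0.4807 -0.1661  0.013 ] [ 0.4799 -0.1599  0.039 ]
190 431.5 [607.   65.4] [25.7 37.7] [ 0.7537 -0.063   0.013 ] [ 0.7319 -0.0648  0.039 ]
190 9392.0 [152.6  59.5] [ 97.7 123. ] [ 0.3126 -0.0571  0.013 ] [ 0.3247 -0.0593  0.039 ]
```

View pics/w11.png

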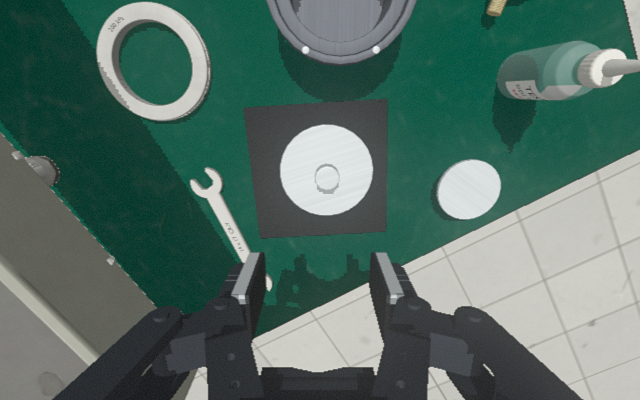

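The picture shows the cover flat and knob-up on the black mat: disc at (326,170), knob head at (328,178), decoy at (469,189) off the mat. Before taking the knob, I measure the pot from above through its lip screws.

```bash
python3 -m inch '[{"dx":4.2,"dy":0.4,"dz":0,"wx":0,"wy":0,"wz":0},{"dx":4.2,"dy":0.4,"dz":0,"wx":0,"wy":0,"wz":0},{"dx":4.2,"dy":0.4,"dz":0,"wx":0,"wy":0,"wz":0},{"dx":4.2,"dy":0.4,"dz":0,"wx":0,"wy":0,"wz":0},{"dx":0,"dy":0,"dz":0,"wx":0,"wy":0,"wz":0},{"dx":0,"dy":0,"dz":0,"wx":0,"wy":0,"wz":0}]' >/dev/null
python3 - <<'E'
from kin import *
st();q=ray('wrist',328,178,.039,None)
p=eyes.camera_params('wrist');im=eyes.snapshot('wrist');np.save('pics/w12.npy',im);g=im.astype(int)
pts=[]
for cn in cv2.findContours((g.min(2)>170).astype(np.uint8),0,1)[0]:
    a=cv2.contourArea(cn)
    if 4<a<200:
        c=cn[:,0].mean(0);P=ray('wrist',*c,.062,p);r=np.hypot(P[0]-.487,P[1]+.001)
        if .045<r<.07: pts.append(P[:2]);print(a,c.round(1),P.round(4),r.round(4))
pts=np.array(pts)
s=least_squares(lambda a:np.hypot(*(pts-a[:2]).T)-a[2],[.487,0,.057],loss='soft_l1',f_scale=.001);print('screw circle',s.x.round(4),(s.fun*1e3).round(2))
E
```

```text
t 20.8 tcp [ 4.868e-01 -1.000e-04  2.792e-01] nest [ 0.0418 -0.174   0.2792] q [-0.23  0.38  1.8  -0.    0.96 -0.23] F [-0.2 -0.5 -0.2] gap 0.598 gf 0.0
18.0 [290.5 238. ] [ 0.4614 -0.0545  0.062 ] 0.0593
19.0 [349.1 237.6] [ 0.5191 -0.0541  0.062 ] 0.062
22.0 [258.1 189.1] [ 0.4325 -0.0043  0.062 ] 0.0546
20.5 [381.7 188.7] [ 0.5478 -0.004   0.062 ] 0.0609
25.5 [352.8 134.6] [0.5191 0.0458 0.062 ] 0.0568
25.0 [287.4 134.5] [0.4613 0.046  0.062 ] 0.0536
screw circle [ 0.4901 -0.0042  0.0578] [ 0.15 -0.06 -0.15 -0.03  0.03  0.06]
```

```bash
python3 - <<'E'
from kin import *
a=plan([.481,-.167,.16],tool(0),n=5);plan([.481,-.167,.0885],tool(0),n=4,start=a)
E
```

```text
5 x {'dx': -3.33, 'dy': -0.11, 'dz': 2.39, 'wx': 0.02, 'wy': 0.01, 'wz': -0.03} tcp [ 0.481 -0.167  0.16 ]
4 x {'dx': 0.0, 'dy': 0.0, 'dz': 1.79, 'wx': 0.0, 'wy': 0.0, 'wz': 0.0} tcp [ 0.481 -0.167  0.088]
```

```bash
python3 -m inch '[{"dx":-3.35,"dy":-0.1,"dz":2.4,"wx":0,"wy":0,"wz":0},{"dx":-3.35,"dy":-0.1,"dz":2.4,"wx":0,"wy":0,"wz":0},{"dx":-3.35,"dy":-0.1,"dz":2.4,"wx":0,"wy":0,"wz":0},{"dx":-3.35,"dy":-0.1,"dz":2.4,"wx":0,"wy":0,"wz":0},{"dx":-3.35,"dy":-0.1,"dz":2.4,"wx":0,"wy":0,"wz":0},{"dx":0,"dy":0,"dz":0,"wx":0,"wy":0,"wz":0},{"dx":0,"dy":0,"dz":0,"wx":0,"wy":0,"wz":0}]'
python3 - <<'E'
from kin import *
plan([.481,-.167,.0885],tool(0),n=4)
p=eyes.camera_params('wrist');im=eyes.snapshot('wrist');g=im.astype(int)
for cn in cv2.findContours((g.min(2)>150).astype(np.uint8),0,1)[0]:
    a=cv2.contourArea(cn)
    if a>3000:
        e=cv2.fitEllipse(cn);P=ray('wrist',*e[0],.013,p)
        if np.hypot(P[0]-.48,P[1]+.167)<.03: print(a,np.round(e,1).tolist() if 0 else e,P.round(4))
E
```

```text
t: 21.72
tcp_pos: [0.4802, -0.1681, 0.1595]
tool_rot: [0.709, 0.706, 0.0, 0.0]
force: [-0.6, 0.4, 0.4]
finger_gap: 0.6
gripper_force: 0.0
4 x {'dx': 0.03, 'dy': 0.02, 'dz': 1.77, 'wx': 0.01, 'wy': -0.0, 'wz': -0.06} tcp [ 0.481 -0.167  0.088]
13878.5 ((316.9734802246094, 207.2766876220703), (128.3004913330078, 137.42135620117188), 94.0750732421875) [ 0.4805 -0.1646  0.013 ]
```

```bash
python3 -m inch '[{"dx":0.1,"dy":0.05,"dz":2.5,"wx":0,"wy":0,"wz":0},{"dx":0.1,"dy":0,"dz":2.2,"wx":0,"wy":0,"wz":0},{"dx":0,"dy":0,"dz":1.5,"wx":0,"wy":0,"wz":0},{"dx":0,"dy":0,"dz":0.7,"wx":0,"wy":0,"wz":0},{"dx":0,"dy":0,"dz":0.1,"wx":0,"wy":0,"wz":0},{"dx":0,"dy":0,"dz":0,"wx":0,"wy":0,"wz":0}]'
python3 -m inch '[{"dx":0,"dy":0,"dz":0,"wx":0,"wy":0,"wz":0},{"dx":0,"dy":0,"dz":0,"wx":0,"wy":0,"wz":0},{"dx":0,"dy":0,"dz":0,"wx":0,"wy":0,"wz":0},{"dx":0,"dy":0,"dz":0,"wx":0,"wy":0,"wz":0}]' 0.05 50
```

```text
t: 22.52
tcp_pos: [0.4813, -0.1656, 0.0899]
tool_rot: [0.708, 0.706, 0.0, 0.001]
force: [0.0, -0.6, 0.7]
finger_gap: 0.598
gripper_force: 0.0
t: 23.02
tcp_pos: [0.4811, -0.1656, 0.0901]
tool_rot: [0.708, 0.706, 0.0, 0.001]
force: [-1.3, 0.1, 5.8]
finger_gap: 0.27
gripper_force: 48.8
```

```bash
python3 -m inch '[{"dx":0,"dy":0,"dz":-1,"wx":0,"wy":0,"wz":0},{"dx":0,"dy":0,"dz":-3,"wx":0,"wy":0,"wz":0},{"dx":0,"dy":0,"dz":-5,"wx":0,"wy":0,"wz":0},{"dx":0,"dy":0,"dz":-3,"wx":0,"wy":0,"wz":0},{"dx":0,"dy":0,"dz":0,"wx":0,"wy":0,"wz":0},{"dx":0,"dy":0,"dz":0,"wx":0,"wy":0,"wz":0}]'
python3 - <<'E'
from kin import *
st();s=sense();T=R.from_quat(s['tool_rot']);print(T.as_matrix().round(3).tolist())
p=eyes.camera_params('wrist');im=eyes.snapshot('wrist');np.save('pics/w13.npy',im);cv2.imwrite('pics/w13.png',im[...,::-1]);g=im.astype(int)
zt=s['tcp_pos'][2]-.0816+.0045
print('disc expected px',proj('wrist',np.array([[s['tcp_pos'][0],s['tcp_pos'][1],zt]]),p))
for cn in cv2.findContours((g.min(2)>150).astype(np.uint8),0,1)[0]:
    a=cv2.contourArea(cn)
    if a>6000: e=cv2.fitEllipse(cn);print(a,e,(ray('wrist',*e[0],zt,p)-s['tcp_pos']).round(4),cv2.boundingRect(cn))
a=plan([.4895,-.0035,.21],tool(0),n=6)
E
```

```text
t: 23.78
tcp_pos: [0.4801, -0.165, 0.2086]
tool_rot: [0.708, 0.706, 0.0, -0.0]
force: [-0.1, -0.6, -3.5]
finger_gap: 0.271
gripper_force: 49.6
t 23.77 tcp [ 0.4801 -0.165   0.2086] nest [ 0.069  -0.3368  0.2086] q [-0.55  0.52  1.81  0.    0.81 -0.55] F [-0.1 -0.6 -3.5] gap 0.271 gf 49.64684307575226
[[0.002, 1.0, -0.001], [1.0, -0.002, 0.001], [0.001, -0.001, -1.0]]
disc expected px [[316.69349624 259.3244308 ]]
24458.0 ((564.2420043945312, 306.02630615234375), (189.32052612304688, 221.41830444335938), 81.07667541503906) [ 0.1349 -0.0289 -0.0771] (423, 199, 217, 201)
15259.5 ((316.1370849609375, 235.96522521972656), (132.82656860351562, 195.69009399414062), 86.16121673583984) [-0.0003  0.0132 -0.0771] (221, 169, 193, 136)
6 x {'dx': 2.69, 'dy': 0.16, 'dz': -0.03, 'wx': -0.02, 'wy': -0.01, 'wz': -0.02} tcp [ 0.49  -0.004  0.21 ]
```

```bash
python3 - <<'E'
from kin import *
g=np.load('pics/w13.npy').astype(int);p=eyes.camera_params('wrist');tc=sense()['tcp_pos'];zt=tc[2]-.0771
for thr in (120,150):
  for cn in cv2.findContours((g.min(2)>thr).astype(np.uint8),0,1)[0]:
    x,y,w,h=cv2.boundingRect(cn)
    if cv2.contourArea(cn)>6000 and 200<x<240:
        for lim in(210,240,260):
            q=cn[:,0];q=q[q[:,1]<lim];P=np.array([ray('wrist',*c,zt,p)[:2]-tc[:2] for c in q])
            s=least_squares(lambda a:np.hypot(*(P-a[:2]).T)-a[2],[0,0,.05],loss='soft_l1',f_scale=.0005)
            s2=least_squares(lambda a:np.hypot(*(P-a[:2]).T)-.05,[0,0],loss='soft_l1',f_scale=.0005)
            print(thr,lim,'free',s.x.round(4),'fixed',s2.x.round(4),'rms mm',(1e3*np.sqrt((s2.fun**2).mean())).round(2))
E
```

```text
120 210 free [0.0001 0.001  0.0474] fixed [ 0.0001 -0.0019] rms mm 0.41
120 240 free [ 0.0001 -0.0002  0.0485] fixed [ 0.0001 -0.002 ] rms mm 0.5
120 260 free [0.0001 0.001  0.0475] fixed [ 0.0001 -0.0022] rms mm 15.14
150 210 free [ 0.0001 -0.0017  0.0489] fixed [ 0.0001 -0.0028] rms mm 0.25
150 240 free [ 0.0001 -0.002   0.0492] fixed [ 0.0001 -0.0029] rms mm 0.29
150 260 free [0.0002 0.0229 0.0291] fixed [ 0.0001 -0.0033] rms mm 19.77
```

```bash
python3 -m inch '[{"dx":2.7,"dy":0.15,"dz":0,"wx":0,"wy":0,"wz":0},{"dx":2.7,"dy":0.15,"dz":0,"wx":0,"wy":0,"wz":0},{"dx":2.7,"dy":0.15,"dz":0,"wx":0,"wy":0,"wz":0},{"dx":2.7,"dy":0.15,"dz":0,"wx":0,"wy":0,"wz":0},{"dx":2.7,"dy":0.15,"dz":0,"wx":0,"wy":0,"wz":0},{"dx":2.7,"dy":0.15,"dz":0,"wx":0,"wy":0,"wz":0},{"dx":0,"dy":0,"dz":0,"wx":0,"wy":0,"wz":0},{"dx":0,"dy":0,"dz":0,"wx":0,"wy":0,"wz":0}]' > /dev/null
python3 - <<'E'
from kin import *
st();p=eyes.camera_params('wrist');im=eyes.snapshot('wrist');np.save('pics/w14.npy',im);g=im.astype(int)
pts=[]
for cn in cv2.findContours((g.min(2)>160).astype(np.uint8),0,1)[0]:
    a=cv2.contourArea(cn)
    if 4<a<300:
        c=cn[:,0].mean(0);P=ray('wrist',*c,.062,p);r=np.hypot(P[0]-.49,P[1]+.004)
        if .052<r<.064: pts.append(P[:2]);print(a,c.round(1),P.round(4),r.round(4))
pts=np.array(pts)
if len(pts)>1: print(least_squares(lambda a:np.hypot(*(pts-a[:2]).T)-.0578,[.49,-.004]).x.round(4))
plan([.4897,-.0022,.165],tool(0),n=4)
E
```

```text
t 24.82 tcp [ 0.4899 -0.0037  0.2083] nest [ 0.0456 -0.1769  0.2083] q [-0.24  0.5   1.86 -0.    0.78 -0.23] F [-0.7 -0.4 -4. ] gap 0.272 gf 49.59338665008545
48.0 [360.  142.5] [0.5189 0.046  0.062 ] 0.0577
46.0 [274.  142.5] [0.4612 0.046  0.062 ] 0.0577
[ 0.49   -0.0041]
4 x {'dx': 0.05, 'dy': -0.01, 'dz': 1.09, 'wx': -0.0, 'wy': 0.01, 'wz': -0.04} tcp [ 0.49  -0.002  0.165]
```

```bash
python3 -m inch '[{"dx":0.15,"dy":0,"dz":1.5,"wx":0,"wy":0,"wz":0},{"dx":0,"dy":0,"dz":1.5,"wx":0,"wy":0,"wz":0},{"dx":0,"dy":0,"dz":1.3,"wx":0,"wy":0,"wz":0},{"dx":0,"dy":0,"dz":0,"wx":0,"wy":0,"wz":0},{"dx":0,"dy":0,"dz":0,"wx":0,"wy":0,"wz":0}]'
python3 -m inch '[{"dx":0,"dy":0,"dz":0.5,"wx":0,"wy":0,"wz":0},{"dx":0,"dy":0,"dz":0.5,"wx":0,"wy":0,"wz":0},{"dx":0,"dy":0,"dz":0.5,"wx":0,"wy":0,"wz":0},{"dx":0,"dy":0,"dz":0.3,"wx":0,"wy":0,"wz":0},{"dx":0,"dy":0,"dz":0,"wx":0,"wy":0,"wz":0},{"dx":0,"dy":0,"dz":0,"wx":0,"wy":0,"wz":0}]'
```

```text
t: 25.5
tcp_pos: [0.4905, -0.0023, 0.1665]
tool_rot: [0.708, 0.706, 0.0, 0.001]
force: [-0.6, -0.3, -3.1]
finger_gap: 0.27
gripper_force: 49.5
t: 26.25
tcp_pos: [0.4904, -0.002, 0.1484]
tool_rot: [0.708, 0.706, 0.0, 0.001]
force: [-0.4, 0.1, -4.2]
finger_gap: 0.276
gripper_force: 49.5
```

```bash
python3 -m inch '[{"dx":0,"dy":0,"dz":0.2,"wx":0,"wy":0,"wz":0},{"dx":0,"dy":0,"dz":0.2,"wx":0,"wy":0,"wz":0},{"dx":0,"dy":0,"dz":0,"wx":0,"wy":0,"wz":0}]'
python3 -m inch '[{"dx":0,"dy":0,"dz":0.2,"wx":0,"wy":0,"wz":0},{"dx":0,"dy":0,"dz":0.1,"wx":0,"wy":0,"wz":0},{"dx":0,"dy":0,"dz":0,"wx":0,"wy":0,"wz":0},{"dx":0,"dy":0,"dz":0,"wx":0,"wy":0,"wz":0}]'
```

```text
t: 26.62
tcp_pos: [0.4902, -0.002, 0.1442]
tool_rot: [0.708, 0.706, 0.0, 0.0]
force: [-0.3, 0.3, -3.5]
finger_gap: 0.269
gripper_force: 49.5
t: 27.12
tcp_pos: [0.4903, -0.002, 0.1414]
tool_rot: [0.708, 0.706, 0.0, 0.001]
force: [-0.2, -1.4, -3.9]
finger_gap: 0.271
gripper_force: 49.7
```

No lip contact on the way, and it is now at about seat height. I go on until the weight is taken.

```bash
python3 -m inch '[{"dx":0,"dy":0,"dz":0.1,"wx":0,"wy":0,"wz":0},{"dx":0,"dy":0,"dz":0.1,"wx":0,"wy":0,"wz":0},{"dx":0,"dy":0,"dz":0,"wx":0,"wy":0,"wz":0}]'
python3 -m inch '[{"dx":0,"dy":0,"dz":0.05,"wx":0,"wy":0,"wz":0},{"dx":0,"dy":0,"dz":0,"wx":0,"wy":0,"wz":0}]'
```

```text
t: 27.5
tcp_pos: [0.4903, -0.002, 0.1411]
tool_rot: [0.708, 0.706, 0.0, 0.001]
force: [-3.3, 0.5, 12.7]
finger_gap: 0.272
gripper_force: 51.0
t: 27.75
tcp_pos: [0.4903, -0.002, 0.141]
tool_rot: [0.708, 0.706, 0.001, 0.001]
force: [-2.5, 0.9, 16.9]
finger_gap: 0.271
gripper_force: 51.4
```

```bash
python3 -m inch '[{"dx":0,"dy":0,"dz":-0.2,"wx":0,"wy":0,"wz":0},{"dx":0,"dy":0,"dz":0,"wx":0,"wy":0,"wz":0}]'
python3 -m inch '[{"dx":0,"dy":0,"dz":0,"wx":0,"wy":0,"wz":0},{"dx":0,"dy":0,"dz":0,"wx":0,"wy":0,"wz":0},{"dx":0,"dy":0,"dz":0,"wx":0,"wy":0,"wz":0},{"dx":0,"dy":0,"dz":-2,"wx":0,"wy":0,"wz":0},{"dx":0,"dy":0,"dz":-4,"wx":0,"wy":0,"wz":0},{"dx":0,"dy":0,"dz":-4,"wx":0,"wy":0,"wz":0},{"dx":0,"dy":0,"dz":-4,"wx":0,"wy":0,"wz":0},{"dx":0,"dy":0,"dz":0,"wx":0,"wy":0,"wz":0},{"dx":0,"dy":0,"dz":0,"wx":0,"wy":0,"wz":0}]' 0.6
python3 - <<'E'
from kin import *
st();p=eyes.camera_params('wrist');im=eyes.snapshot('wrist');np.save('pics/w15.npy',im);g=im.astype(int);pts=[]
for cn in cv2.findContours((g.min(2)>150).astype(np.uint8),0,1)[0]:
    a=cv2.contourArea(cn);c=cn[:,0].mean(0)
    if 4<a<300:
        P=ray('wrist',*c,.062,p)
        if .05<np.hypot(P[0]-.49,P[1]+.004)<.066: pts.append(P[:2])
    elif a>3000:
        e=cv2.fitEllipse(cn);P=ray('wrist',*e[0],.064,p)
        if np.hypot(P[0]-.49,P[1])<.04:
            Z=np.array([ray('wrist',*q[0],.064,p)[:2] for q in cn]);s=least_squares(lambda a:np.hypot(*(Z-a[:2]).T)-a[2],[.49,0,.05],loss='soft_l1',f_scale=.0005);print('disc',s.x.round(4),'rms mm',1e3*np.sqrt((s.fun**2).mean()),e)
pts=np.array(pts);print(len(pts),'pot',least_squares(lambda a:np.hypot(*(pts-a[:2]).T)-.0578,[.49,-.004]).x.round(4))
E
```

```text
t: 28.0
tcp_pos: [0.4905, -0.0021, 0.1411]
tool_rot: [0.708, 0.706, 0.0, 0.001]
force: [-0.3, 0.2, 3.9]
finger_gap: 0.269
gripper_force: 50.2
t: 29.12
tcp_pos: [0.4896, -0.0018, 0.2803]
tool_rot: [0.708, 0.706, -0.0, 0.0]
force: [-0.5, 0.5, -0.3]
finger_gap: 0.599
gripper_force: 0.0
t 29.12 tcp [ 0.4896 -0.0018  0.2803] nest [ 0.0449 -0.1752  0.2803] q [-0.23  0.38  1.79 -0.    0.97 -0.23] F [-0.5  0.5 -0.3] gap 0.599 gf 0.0
disc [ 0.491  -0.0046  0.0495] rms mm 0.2754435918098482 ((318.2399597167969, 185.23619079589844), (102.45570373535156, 106.7616958618164), 89.4537353515625)
6 pot [ 0.4902 -0.0042]
```

The disc is within 1 mm of the pot's axis. The circle fit at seated height gives a radius of 49.5 mm (rms 0.3 mm), so it lies flat. I hand in.

```bash
python3 -c "
from station import workorder
print(workorder.sign_off())"
```

```text
the job is handed in; nothing more can be done
None
```

The job is handed in at about 29 s with no verdict returned: the cover lies knob-up on the pot's seat, released, within about 1 mm of the pot's axis, after leaning at about 61° in the nest and lying knob-up on the mat.

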